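Dose the cup rinser and rinse the tumblers

ROBOT

A 7-joint arm with a two-finger parallel gripper is mounted at the origin on a cart in front of the work surface, level with it; the furniture and walls round the work are solid. World frame = base frame: x ahead of the robot, y to its left, z up, the work surface at z = 0. Lengths are in mm, angles in rad, forces in N, time in s.
With the tool pointing down it reaches from about 400 to 875 mm from the base axis. Payload 4.4 kg.
Tool frame: the origin (TCP) lies where the fingers leave the gripper's body, on its centre line; the fingertips stand 73 mm ahead of it and the grasp point (between the pads) lies 54 mm ahead of it; z points along the fingers, y is the line along which they close (so a half turn about z gives the same grasp; the last joint's range is limited). The gripper opens to 85 mm and grips with 20 to 120 N. Pads are 22 mm wide; open, the fingers measure 114 mm over their backs; the gripper's body (76 mm by 85 mm) begins 54 mm behind the grasp point. The pads swing forward as they close: fully open they stand 13 mm farther back than shut.
Start: joints at [-1.373, 0.628, 0.038, 1.517, -0.027, 0.996, -0.02], TCP at [169.466, 627.533, 303.913] pointing down, gripper open.
Joint ranges: [-3.06, 3.06], [-0.37, 2.12], [-1.25, 1.32], [0.18, 2.47], [-1.1, 4.24], [0.23, 1.98], [-2.94, 2.94]. Speed limits (rad/s): [2.57, 2.57, 3.14, 3.14, 3.14, 3.14, 3.14].

INTERFACE

Orientations are given as [roll, pitch, yaw] about the fixed x, y, z axes, in that order (R = Rz(yaw) Ry(pitch) Rx(roll)).
In Python, from cell import ctrl gives the robot as it stands.
- The arm moves only by the tool send_rows, never from a script. Its argument "rows" is a list that holds one entry, the list of rows, each a list of 6 numbers: the shift along the tool's x, y, z in cm, then the turn, a rotation vector about the tool's x, y, z in rad. In form: [[[tx, ty, tz, wx, wy, wz], ...]]. A call has 1 to 10 rows; each row is the pose to reach, as a shift and turn from the pose commanded when the call began, along the tool's axes at that moment; what a row does not reach only later rows make up. A row lasts 1/10 s, in which the tool goes at most 50 mm and 8.59 degrees, less where a joint would pass 70% of its speed; a pose out of reach is approached as far as the arm can. A call with a gripper value outside its range is refused whole. "grip" is the closure in counts, from 0 (fully open) to 255 (shut), set as the call begins (left out, the last holds). The fingers move at their own pace and stop on an object; the grip force is fixed at half the most. Time passes only in rows, so rows that repeat a pose let the fingers close. It gives the time, the measured TCP pose, the force, the opening and the grip force at its end, in the units of the state.
- ctrl.read_state(): the state, without advancing time (a new reading comes with each control period).
- ctrl.get_image(name): name is "scene" or "side" or "wrist"; returns a dict with "pixels" (420x560x3 uint8, red, green, blue), "fx", "fy", "cx", "cy" (pixels), "extrinsics" (4x4, takes a point from camera to world coordinates); the wrist camera has in their place "mount" (4x4, takes a point from camera to tool coordinates, whose origin is the TCP and whose axes are the flange's). Camera axes: x right, y up, looking along -z (the intrinsics and any distortion apply to the point x, -y, -z); pixel columns grow to the right and rows downward; lengths in mm; the calibration is good to about 2 mm. A picture is of the moment at which its call begins: read the wrist's pose just before it. There is no depth.
- ctrl.finish_job(): hands the job in; it is judged then, once.
The state is a dict: "clock": time; "qpos": joint angles; "qd": joint speeds; "tau": joint torques, N m; "eef_pos": TCP position; "tool_rot": TCP orientation; "force": force on the tool from outside, world axes, zero at the start; "torque": the same for the moment, N m; "width": finger opening in mm; "gripper_force": force on a finger pad.
Only numpy, scipy, OpenCV 4.12 (cv2) and the standard library are available. Lean on these libraries where they do the work, as an engineer would, in place of code of your own. Each camera call takes 0.05 s, during which the arm holds its last target. There are 200 camera calls.

TASK

Unscrew the black filler cap of the cup rinser's tank and drop the white cleaning tablet, which lies on the tin, in through the neck. Then rinse every upside-down steel tumbler in the row, from left to right: keeping it mouth down, press it squarely onto the middle of the sprung rinser pad until the pad is fully down, and hold it there for a good second. Leave the cap, open side down, and all the rinsed tumblers, still mouth down, standing on the ribbed grey draining mat, and do not disturb the other things on the worktop.

Things in the scene. Friction and masses are not known exactly. Their poses are not given: they have to be found in the camera images.
- tank: grey water tank, fixed, 130 x 115 mm (own x, y) and 55 mm high, with a white threaded filler neck standing in the middle of its top. Origin: centre of its underside. It stands directly beside the rinser, on either side of it.
- mouth (a point): centre of the open mouth of the filler neck, 84 mm above the worktop (29 mm above the tank's top). The bore is 32 mm wide and leads straight into the hollow tank; over the thread the neck is 48 mm across. Once free, the cap's rim must rise 13 mm more to clear the mouth.
- cap: black screw cap, 57 mm across, 31 mm high, 60 g; on top a bar grip 44 mm long (cap's own x), 14 mm thick (own y), 27 mm tall. Origin: centre of its open lower rim, z up; 59 mm above the worktop while screwed on. Right-hand thread: unscrews counter-clockwise seen from above, rises 8 mm a turn, comes free after 1.6 turns (10 rad), having risen 13 mm; 2 mm of axial play; stays where it is left.
- tablet: white round cleaning tablet, 26 mm across and 12 mm high, 20 g, lying flat on the lid of the tin at the start. Origin: centre of its underside.
- tin: closed food tin standing on the worktop between the rinser and the mat, fixed, 86 mm across, 40 mm high. Origin: centre of its underside.
- rinser: grey cup rinser housing, fixed, 130 x 115 mm and 26 mm high, with a round steel pad over its middle. Origin: centre of its underside.
- pad_top (a point): centre of the top of the sprung pad: a flat steel disc 86 mm across, whose top is 46 mm above the worktop when up. Moves with the pad.
- rinse_pad (a joint): travel of the rinser pad: 0 up, 0.012 m fully down. It takes about 5 N to start and 11 N fully down, and springs up by itself.
- tumbler_1: steel tumbler standing upside down, the left one (greatest y) of the row at the start; may be absent (None). 104 mm tall; 56 mm across its closed base, now on top, widening evenly to 68 mm at the rim, wall 4 mm; 0.13 to 0.27 kg. Origin: centre of its rim, on the plane it stands on; z points up through the closed base. Can be gripped from above across the base end.
- tumbler_2: steel tumbler standing upside down, the middle one of the row at the start; may be absent (None). 104 mm tall; 56 mm across its closed base, now on top, widening evenly to 68 mm at the rim, wall 4 mm; 0.13 to 0.27 kg. Origin: centre of its rim, on the plane it stands on; z points up through the closed base. Can be gripped from above across the base end.
- tumbler_3: steel tumbler standing upside down, the right one (least y) of the row at the start; may be absent (None). 104 mm tall; 56 mm across its closed base, now on top, widening evenly to 68 mm at the rim, wall 4 mm; 0.13 to 0.27 kg. Origin: centre of its rim, on the plane it stands on; z points up through the closed base. Can be gripped from above across the base end.
- mat: grey ribbed draining mat, fixed, 220 mm (own x, away from the robot) by 200 mm (own y) and 3 mm thick, at the right. Origin: centre of its underside.
- kitchen_timer: kitchen timer with a red top, 62 mm across, 52 mm high; not to be disturbed. Origin: centre of its underside.
- green_jar: small green jar with a white lid, 46 mm across, 77 mm high, behind the rinser; not to be disturbed. Origin: centre of its underside.
- cream_tube: cream tube lying on the worktop right of the mat, 136 mm long; not to be disturbed. Origin: centre of its underside.

How it is judged (in metres and radians):
On the way, in this order (a step that is already met when the one before it is completed fails the run):
1. the cap is fully unscrewed and lifted off the neck, held in the gripper (z of cap in the frame of tank above 0.088 m and horizontal distance between cap and mouth below 0.15 m and contact force between the fingers and cap above 0.5 N), for 0.2 s.
2. the tablet lies inside the tank (horizontal distance between tablet and tank below 0.075 m and height (world z) of tablet below 0.045 m), for 0.2 s.
3. the left tumbler (tumbler_1), mouth down, holds the rinser pad fully down (about 10 mm or more of its 12 mm: the rim 36.5 mm or less above the rinser's underside) for 0.8 s (z of tumbler_1 in the frame of rinser below 0.0365 m and contact force between tumbler_1 and rinser above 3 N and horizontal distance between tumbler_1 and pad_top below 0.02 m and angle between tumbler_1's own z axis and vertical below 0.2 rad), for 0.8 s.
4. the middle tumbler (tumbler_2), mouth down, holds the rinser pad fully down (about 10 mm or more of its 12 mm: the rim 36.5 mm or less above the rinser's underside) for 0.8 s (z of tumbler_2 in the frame of rinser below 0.0365 m and contact force between tumbler_2 and rinser above 3 N and horizontal distance between tumbler_2 and pad_top below 0.02 m and angle between tumbler_2's own z axis and vertical below 0.2 rad), for 0.8 s.
5. the right tumbler (tumbler_3), mouth down, holds the rinser pad fully down (about 10 mm or more of its 12 mm: the rim 36.5 mm or less above the rinser's underside) for 0.8 s (z of tumbler_3 in the frame of rinser below 0.0365 m and contact force between tumbler_3 and rinser above 3 N and horizontal distance between tumbler_3 and pad_top below 0.02 m and angle between tumbler_3's own z axis and vertical below 0.2 rad), for 0.8 s.
At the end, for the whole second after the job is handed in: The cap stands open side down (within 0.2 rad) and every tumbler present stands mouth down (within 0.2 rad) on the mat, each with its centre at least 10 mm inside the mat's edges; the tablet lies in the tank; the pad is up again; all at rest and let go (all of step 2 and x of cap in the frame of mat between -0.1 and 0.1 m and y of cap in the frame of mat between -0.09 and 0.09 m and height (world z) of cap between -0.004 and 0.012 m and linear speed of each of cap, tumbler_1, tumbler_2, tumbler_3 below 0.03 m/s and angle between each of cap, tumbler_1, tumbler_2, tumbler_3's own z axis and vertical below 0.2 rad and x of tumbler_1 in the frame of mat between -0.1 and 0.1 m and y of tumbler_1 in the frame of mat between -0.09 and 0.09 m and height (world z) of tumbler_1 between -0.004 and 0.012 m and x of tumbler_2 in the frame of mat between -0.1 and 0.1 m and y of tumbler_2 in the frame of mat between -0.09 and 0.09 m and height (world z) of tumbler_2 between -0.004 and 0.012 m and x of tumbler_3 in the frame of mat between -0.1 and 0.1 m and y of tumbler_3 in the frame of mat between -0.09 and 0.09 m and height (world z) of tumbler_3 between -0.004 and 0.012 m and value of joint rinse_pad below 0.003 m); the robot touches nothing.
It fails at once if the kitchen timer is moved more than 40 mm or tipped over (distance of kitchen_timer from where it was at the start of the episode above 0.04 m or angle between kitchen_timer's own z axis and vertical above 0.6 rad).
It fails at once if the green jar is moved more than 40 mm or tipped over (distance of green_jar from where it was at the start of the episode above 0.04 m or angle between green_jar's own z axis and vertical above 0.6 rad).
It fails at once if the cream tube is moved more than 40 mm or tipped over (distance of cream_tube from where it was at the start of the episode above 0.04 m or angle between cream_tube's own z axis and vertical above 0.6 rad).
Of tumbler_1, tumbler_2, tumbler_3 only 1 to 3 are there at a start; the rules pass over those that are not, and their reading is None.
At some moment in a run one of tumbler_1, tumbler_2, tumbler_3 may be knocked a few centimetres aside while the robot is not near it.
It also fails if it takes over 210 s, if anything falls off the work surface, if the arm or the gripper's body presses on something with over 40 N, if the wrist force passes 120 N, or if a joint passes its speed limit or range.

## Working session

There is one attempt and no reset: what is moved stays moved. The work goes in short steps, Python scripts to look and compute and a tool call to move; the robot and the scene stay as the last step left them, time stands still between calls to the robot, and variables do not carry over. Pictures are saved under pics/ and viewed, at most 14 in all, crops included, and the job is handed in when it is done.

Besides the shell and the picture viewer there is one more tool, called after "Request:" in YAML: its name, and indented under it one key for each argument. send_rows: Moves the arm, as the interface text tells. Its arguments: {"type":"object","properties":{"rows":{"type":"array","items":{"type":"array","items":{"type":"array","items":{"type":"number"}}}},"grip":{"type":"number"}},"required":["rows"]}

```bash
mkdir -p pics; ls; python3 - <<'E'
from cell import ctrl
import cv2
s=ctrl.read_state(); print(s)
for n in("scene","side"):
    im=ctrl.get_image(n); cv2.imwrite(f"pics/{n}0.png",im["pixels"][:,:,::-1])
    print(n,{k:(v.tolist() if hasattr(v,'tolist') else v) for k,v in im.items() if k!="pixels"})
im=ctrl.get_image("wrist");print({k:(v.tolist() if hasattr(v,'tolist') else v) for k,v in im.items() if k!="pixels"})
E
```

```text
pics
{'clock': 0.0, 'qpos': array([-1.37276957,  0.62936909,  0.03846033,  1.51839067, -0.02696519,
        0.99628016, -0.02002696]), 'qd': array([ 0.00147979,  0.00058377,  0.00011002, -0.00036568,  0.00132131,
        0.00039722, -0.00116066]), 'tau': array([ 5.15475858e-04, -5.63413775e+01,  1.22641649e+00, -1.93442345e+01,
        1.10007939e-02,  1.05906386e-02,  1.24755939e-06]), 'eef_pos': array([169.36445096, 627.03600514, 302.96716939]), 'tool_rot': array([-3.13966493e+00,  6.71101878e-05,  2.87774257e+00]), 'force': array([ 0.65795314, -0.49702322,  0.1515208 ]), 'torque': array([ 0.01100388, -0.02270182,  0.01868707]), 'gripper_force': 0.0, 'width': 85.4530961737749}
scene {'fx': 498.5911752324276, 'fy': 498.5911752324276, 'cx': 281.56442611445414, 'cy': 211.4135543740132, 'extrinsics': [[0.8674038816657162, 0.21874392883742347, -0.4469469763495624, -64.40040165621491], [-0.4976046870339882, 0.3807898838247904, -0.7793514225421733, -1263.8623111184113], [-0.000285504911918691, 0.8984153593819901, 0.4391466275783915, 684.2728276792689], [0.0, 0.0, 0.0, 1.0]]}
side {'fx': 415.7700159986408, 'fy': 415.7700159986408, 'cx': 284.930796010376, 'cy': 213.38354458109288, 'extrinsics': [[-0.99123911769963, 0.09966338390070743, -0.08667307223999568, 459.81899885172567], [-0.13038705210185916, -0.6336587717538051, 0.7625455905214104, 653.204149565629], [0.021076721430202495, 0.7671660647401707, 0.641102176665182, 767.689927475691], [0.0, 0.0, 0.0, 1.0]]}
{'fx': 375.2394901163366, 'fy': 375.2394901163366, 'cx': 286.524647611399, 'cy': 207.10812758127315, 'mount': [[0.00012713948661878215, 0.9588041067999437, 0.284068070397062, 72.25405015913047], [0.9999999400951047, -0.00021335472009023716, 0.00027256108973153876, 1.2944137006640766], [0.0003219399558345044, 0.2840680187267174, -0.9588040764886948, -69.86144088363211], [0.0, 0.0, 0.0, 1.0]]}
```

View pics/scene0.png

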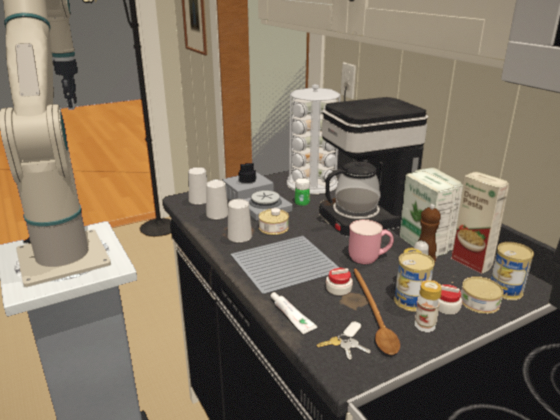

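View pics/side0.png

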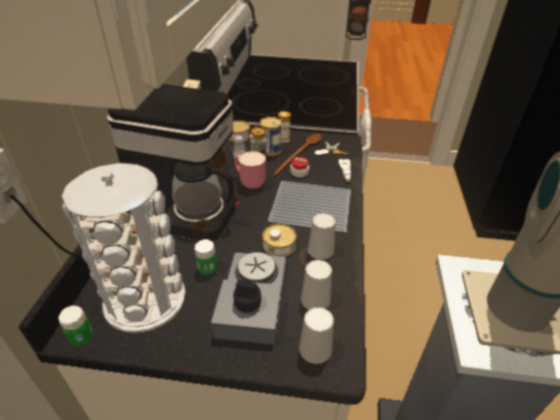

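Three tumblers in the row, tank left (+y) of the rinser, tin with the tablet near (273,217) in scene and (279,238) in side. I'll zoom in to get accurate pixels.

```bash
python3 - <<'E'
import cv2,numpy as np
a=cv2.imread("pics/scene0.png")[150:300,170:350]
b=cv2.imread("pics/side0.png")[180:370,185:365]
a=cv2.resize(a,None,fx=4,fy=4,interpolation=cv2.INTER_CUBIC);cv2.imwrite("pics/sc.png",a)
b=cv2.resize(b,None,fx=3.15,fy=3.15,interpolation=cv2.INTER_CUBIC);cv2.imwrite("pics/sd.png",b)
E
cat > h.py <<'E'
import numpy as np,cv2
from cell import ctrl
from scipy.spatial.transform import Rotation as Ro
CAM={'scene':(498.591,281.564,211.414,np.array([[0.8674038816657162,0.21874392883742347,-0.4469469763495624,-64.40040165621491],[-0.4976046870339882,0.3807898838247904,-0.7793514225421733,-1263.8623111184113],[-0.000285504911918691,0.8984153593819901,0.4391466275783915,684.2728276792689],[0,0,0,1]])),
'side':(415.770,284.931,213.384,np.array([[-0.99123911769963,0.09966338390070743,-0.08667307223999568,459.81899885172567],[-0.13038705210185916,-0.6336587717538051,0.7625455905214104,653.204149565629],[0.021076721430202495,0.7671660647401707,0.641102176665182,767.689927475691],[0,0,0,1]]))}
MOUNT=np.array([[0.00012713948661878215,0.9588041067999437,0.284068070397062,72.25405015913047],[0.9999999400951047,-0.00021335472009023716,0.00027256108973153876,1.2944137006640766],[0.0003219399558345044,0.2840680187267174,-0.9588040764886948,-69.86144088363211],[0,0,0,1]])
def tool(s):
    T=np.eye(4);T[:3,:3]=Ro.from_euler('xyz',s['tool_rot']).as_matrix();T[:3,3]=s['eef_pos'];return T
def cam(name,T=None):
    if name=='wrist': return 375.239,286.525,207.108,(T if T is not None else tool(ctrl.read_state()))@MOUNT
    return CAM[name]
def w(name,u,v,z,T=None):
    f,cx,cy,E=cam(name,T)
    d=E[:3,:3]@np.array([(u-cx)/f,-(v-cy)/f,-1]);p=E[:3,3]
    return (p+d*(z-p[2])/d[2])
def px(name,p,T=None):
    f,cx,cy,E=cam(name,T)
    c=np.linalg.inv(E)@np.append(p,1);return np.array([cx+f*c[0]/-c[2],cy-f*c[1]/-c[2]])
def go(x,y,z,yaw):
    """shift in cm/turn from present pose to TCP target, tool down, in tool axes"""
    s=ctrl.read_state();T=tool(s)
    R=Ro.from_euler('xyz',[np.pi,0,yaw]).as_matrix()
    d=T[:3,:3].T@(np.array([x,y,z])-T[:3,3])/10
    r=Ro.from_matrix(T[:3,:3].T@R).as_rotvec()
    print('go',np.round(d,2),np.round(r,3),'pose',np.round(s['eef_pos'],1),np.round(s['tool_rot'],3),'F',np.round(s['force'],1),'w',round(s['width'],1),'gf',round(s['gripper_force'],1),'t',s['clock'])
def snap(n,name):
    T=tool(ctrl.read_state());im=ctrl.get_image(n)['pixels'];cv2.imwrite(f'pics/{name}.png',im[:,:,::-1]);return T
E
```

```text
(no output)
```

View pics/sc.png

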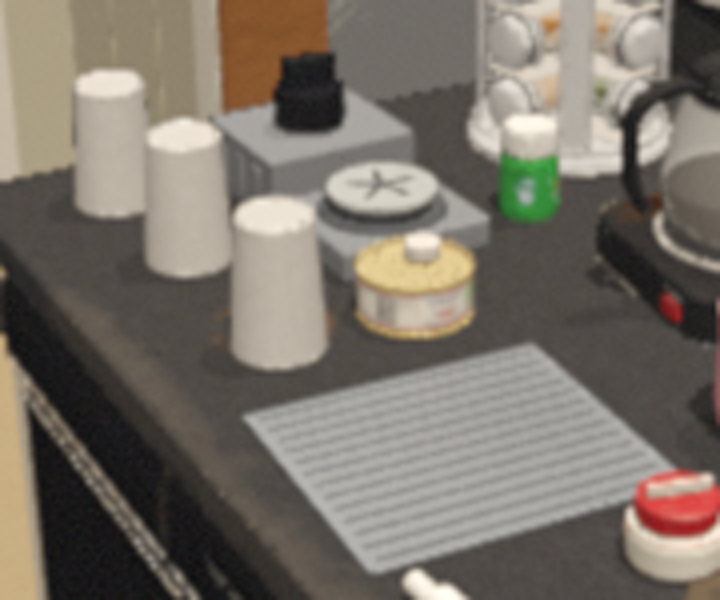

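View pics/sd.png

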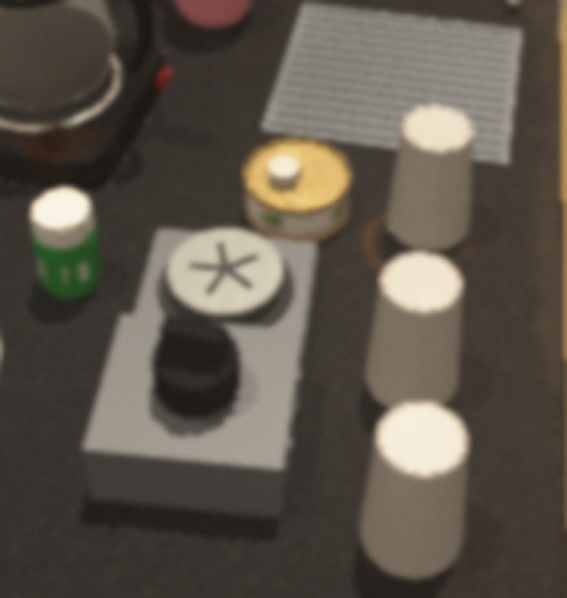

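The crops show the cap top at about (308,70) scene and (190,345) side. The pad is at (381,190) and (226,270), and the tablet at (423,240) and (284,163). The tumbler tops are clear in both.

```bash
python3 - <<'E'
from h import *
S=lambda u,v:(170+u/4-.0,150+v/4); D=lambda u,v:(185+u/3.15,180+v/3.15)
for n,a,b,z in [('t1',(110,86),(422,438),104),('t2',(184,137),(421,281),104),('t3',(274,216),(437,129),104),('pad',(381,190),(226,270),46),('tabl',(423,238),(284,162),52),('captop',(308,62),(186,333),117),('captopdisc',(309,92),(190,358),86),('tin',(415,264),(297,176),40),('tanktop1',(212,118),(283,463),55),('tankBack',(330,75),(85,450),55),('jar',(530,130),(62,208),77)]:
    print(n,np.round(w('scene',*S(*a),z)[:2]),np.round(w('side',*D(*b),z)[:2]))
print('mat scene',[np.round(w('scene',*S(*a),3)[:2]) for a in[(246,416),(536,345),(674,470),(374,572)]])
print('mat side',[np.round(w('side',*D(*a),3)[:2]) for a in[(303,5),(522,30),(507,160),(265,128)]])
print('tank side',[np.round(w('side',*D(*a),55)[:2]) for a in[(120,318),(283,465),(86,450),(302,330)]])
print('timer',w('scene',340,275,52),'tube',w('scene',275,297,10),w('scene',313,328,10))
E
```

```text
t1 [438. 149.] [444. 166.]
t2 [448.  23.] [453.  38.]
t3 [ 447. -135.] [ 452. -122.]
pad [590. -21.] [598.  -5.]
tabl [ 571. -122.] [ 572. -123.]
captop [583.  87.] [600. 117.]
captopdisc [589.  99.] [599. 112.]
tin [ 557. -135.] [ 561. -121.]
tanktop1 [528. 158.] [530. 162.]
tankBack [657. 197.] [657. 171.]
jar [714. -39.] [724. -20.]
mat scene [array([ 386., -212.]), array([ 604., -225.]), array([ 593., -407.]), array([ 377., -409.])]
mat side [array([ 595., -410.]), array([ 377., -402.]), array([ 388., -208.]), array([ 603., -218.])]
tank side [array([662.,  60.]), array([530., 164.]), array([656., 171.]), array([533.,  52.])]
timer [ 530.14283566 -496.04528549   52.        ] tube [ 387.8476125  -445.07077115   10.        ] [ 403.45511575 -579.52047166   10.        ]
```

```bash
python3 - <<'E'
from h import *
go(590,105,300,1.75)
E
```

```text
go [-54.23 -39.44   0.37] [-1.000e-03  1.000e-03  1.128e+00] pose [169.3 627.2 303.2] [-3.14  -0.     2.878] F [0.2 0.7 0.5] w 85.7 gf 0.0 t 0.15
```

Request:
send_rows:
  rows:
    - [[-4, -3, 0, 0, 0, 0.08], [-8, -6, 0, 0, 0, 0.16], [-12, -9, 0, 0, 0, 0.25], [-16, -12, 0, 0, 0, 0.33], [-20, -14.5, 0, 0, 0, 0.42], [-24, -17.5, 0, 0, 0, 0.5], [-28, -20, 0, 0, 0, 0.58], [-32, -23, 0, 0, 0, 0.67], [-36, -26, 0, 0, 0, 0.75], [-40, -29, 0, 0, 0, 0.83]]

```text
clock: 1.15
eef_pos: [480.9, 241.6, 303.9]
tool_rot: [-3.142, -0.0, 2.045]
force: [-0.0, 1.3, 0.7]
width: 85.4
gripper_force: 0.0
```

```bash
python3 - <<'E'
from h import *
go(590,105,300,1.75);print(ctrl.read_state()['qpos'])
E
```

```text
go [-17.13   3.48   0.39] [-0.    -0.     0.295] pose [480.9 241.6 303.9] [-3.142 -0.     2.045] F [-0.   1.3  0.7] w 85.4 gf 0.0 t 1.15
[-0.71095036  0.48127937  0.28421761  1.83623736 -0.17411855  0.84827537
  0.13220209]
```

Request:
send_rows:
  rows:
    - [[-4, 0.8, 0, 0, 0, 0.07], [-8, 1.6, 0, 0, 0, 0.15], [-12, 2.4, 0, 0, 0, 0.22], [-17.1, 3.5, 0.4, 0, 0, 0.295], [-17.1, 3.5, 0.4, 0, 0, 0.295], [-17.1, 3.5, 0.4, 0, 0, 0.295]]

```text
clock: 1.75
eef_pos: [589.9, 105.8, 299.3]
tool_rot: [-3.14, 0.001, 1.75]
force: [-0.8, 0.6, 0.2]
width: 85.1
gripper_force: 0.0
```

```bash
python3 - <<'E'
from h import *
go(590,105,300,1.75);print(ctrl.read_state()['qpos'])
T=snap('wrist','w1');np.save('w1.npy',T)
E
```

```text
go [-0.08 -0.   -0.07] [-0.001  0.001 -0.   ] pose [589.9 105.8 299.3] [-3.14e+00  1.00e-03  1.75e+00] F [-0.8  0.6  0.2] w 85.1 gf 0.0 t 1.75
[-0.44954666  0.58313211  0.36050245  1.67651963 -0.24440873  0.92769677
  0.18311141]
```

View pics/w1.png

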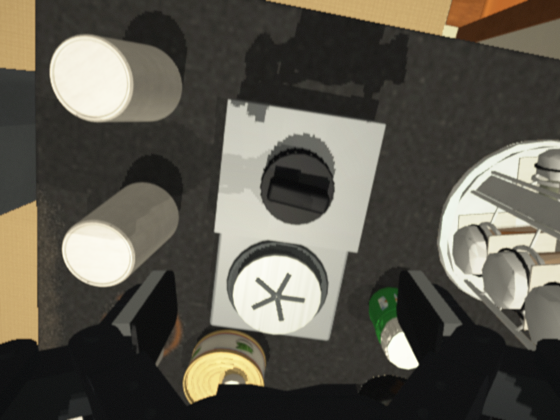

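Tank corners are at (227,101), (385,124), (358,250) and (216,232), and the pad disc is centred near (277,292). Tumbler tops are at (92,77) and (99,252). The cap's bar is black on black, so I'll enhance the contrast.

```bash
python3 - <<'E'
from h import *
T=np.load('w1.npy')
a=cv2.imread('pics/w1.png')
c=a[135:235,250:350].astype(float); c=np.clip((c/70)**.6*255,0,255).astype(np.uint8)
cv2.imwrite('pics/capz.png',cv2.resize(c,None,fx=5.5,fy=5.5,interpolation=cv2.INTER_CUBIC))
for n,u,v,z in [('t1',92,77,104),('t2',99,252,104),('pad',277,292,46),('capdisc',298,184,86),('c1',227,101,55),('c2',385,124,55),('c3',358,250,55),('c4',216,232,55)]: print(n,np.round(w('wrist',u,v,z,T)[:2]))
E
```

```text
t1 [448. 166.]
t2 [457.  39.]
pad [601.  -3.]
capdisc [598. 114.]
c1 [531. 164.]
c2 [661. 170.]
c3 [665.  57.]
c4 [537.  51.]
```

View pics/capz.png

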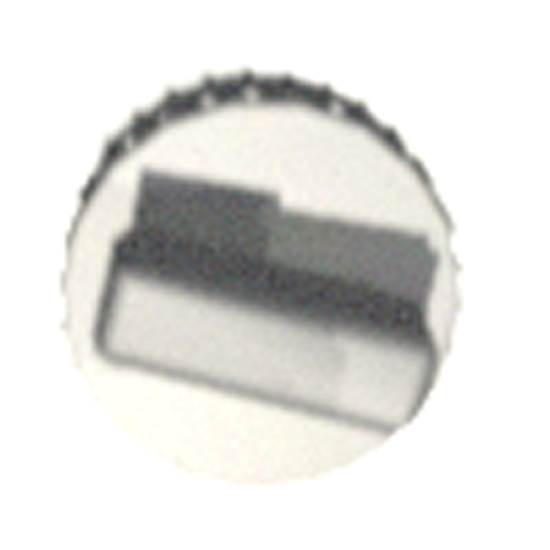

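The bar's top face is centred near crop (267,350), i.e. pixel (298.5,198.6), with its long axis tilted about 0.24 rad down to the right.

```bash
python3 - <<'E'
from h import *
T=np.load('w1.npy'); q=lambda u,v:(250+u/5.5,135+v/5.5)
print('disc',w('wrist',*q(262,292),90,T)[:2],'bar',w('wrist',*q(267,350),117,T)[:2])
for a,b in [((100,353),(395,432)),((120,270),(430,340))]:
    d=w('wrist',*q(*b),117,T)-w('wrist',*q(*a),117,T); print(np.linalg.norm(d),np.arctan2(d[1],d[0]))
print(w('wrist',*q(262,292),90,T)-[0,0,0])
c=np.array([[531,164],[661,170],[665,57],[537,51]]).mean(0);print(c)
go(598,113,180,1.75)
E
```

```text
disc [598.37592358 111.95976789] bar [598.46789767 110.96452699]
39.06670376483309 -0.09216188008837467
40.11422770202439 -0.04833232559136896
[598.37592358 111.95976789  90.        ]
[598.5 110.5]
go [ 0.35  0.99 11.93] [-0.002 -0.001  0.003] pose [589.1 107.7 299.3] [-3.140e+00 -1.000e-03  1.753e+00] F [ 0.4  0.6 -0.2] w 85.7 gf 0.0 t 1.8
```

```bash
python3 - <<'E'
from h import *
T=np.load('w1.npy')
print('rack base edge',w('wrist',440,240,10,T)[:2], 'base ctr side',w('side',143,300,10)[:2])
for z in(250,300,330): print(z,'side top l/r',w('side',65,200,z)[:2],w('side',160,200,z)[:2],w('scene',315,95,z)[:2])
E
```

```text
rack base edge [757.79725706  65.64121362] base ctr side [838.87933427 103.74612748]
250 side top l/r [966.5079469  64.2261761] [782.14290159  34.90470868] [988.5189627 316.6645372]
300 side top l/r [917.57045351 121.11138308] [751.0119209   94.62186832] [867.29109657 134.69058585]
330 side top l/r [888.20795748 155.24250726] [732.33333248 130.45216411] [794.55437689  25.50621504]
```

Request:
send_rows:
  rows:
    - [[0.3, 0.3, 2, 0, 0, 0.14], [0.3, 0.6, 3, 0, 0, 0.28], [0.3, 1, 4, 0, 0, 0.42], [0.3, 1, 4, 0, 0, 0.56], [0.3, 1, 4, 0, 0, 0.7], [0.3, 1, 4, 0, 0, 0.84], [0.3, 1, 4, 0, 0, 0.98], [0.3, 1, 4, 0, 0, 1.12], [0.3, 1, 4, 0, 0, 1.26], [0.3, 1, 4, 0, 0, 1.4]]

```text
clock: 2.8
eef_pos: [597.8, 114.9, 259.7]
tool_rot: [-3.139, 0.001, 0.351]
force: [-0.1, 0.1, -0.1]
width: 84.8
gripper_force: 0.0
```

```bash
python3 - <<'E'
from h import *
go(598.4,111.5,170,-0.06);print(ctrl.read_state()['qpos'])
E
```

```text
go [-0.05  0.36  8.97] [-0.002  0.001  0.411] pose [597.8 114.9 259.7] [-3.139e+00  1.000e-03  3.510e-01] F [-0.1  0.1 -0.1] w 84.8 gf 0.0 t 2.8
[-0.66064829  0.7279908   0.73057202  1.69696323 -0.58144424  0.94696677
 -0.92405769]
```

Request:
send_rows:
  rows:
    - [[0, 0.15, 2, 0, 0, 0.14], [0, 0.3, 4.5, 0, 0, 0.28], [0, 0.35, 6.5, 0, 0, 0.41], [0, 0.35, 8, 0, 0, 0.41], [0, 0.35, 9, 0, 0, 0.41], [0, 0.35, 9, 0, 0, 0.41], [0, 0.35, 9, 0, 0, 0.41]]

```text
clock: 3.5
eef_pos: [600.4, 109.1, 170.5]
tool_rot: [-3.141, -0.001, -0.056]
force: [0.4, -0.7, -0.3]
width: 85.2
gripper_force: 0.0
```

Request:
send_rows:
  rows:
    - [[0, 0, 0, 0, 0, 0], [0, 0, 0, 0, 0, 0], [0, 0, 0, 0, 0, 0], [0, 0, 0, 0, 0, 0], [0, 0, 0, 0, 0, 0], [0, 0, 0, 0, 0, 0], [0, 0, 0, 0, 0, 0], [0, 0, 0, 0, 0, 0]]
  grip: 255

```text
clock: 4.3
eef_pos: [600.2, 108.9, 170.1]
tool_rot: [-3.141, -0.0, -0.057]
force: [0.2, 0.1, 3.1]
width: 12.5
gripper_force: 60.4
```

```bash
python3 - <<'E'
from h import *
go(598.4,111.5,170,-0.06);s=ctrl.read_state();print(s['qpos'],s['torque'])
E
```

```text
go [-0.19 -0.25  0.01] [-0.    -0.     0.003] pose [600.2 108.9 170.1] [-3.141 -0.    -0.057] F [0.2 0.1 3.1] w 12.5 gf 60.4 t 4.3
[-0.65235177  0.87057996  0.74432601  1.76034916 -0.77723543  0.83125701
 -1.15943425] [-0.00224807  0.10578699 -0.0538402 ]
```

Request:
send_rows:
  rows:
    - [[0, 0, -0.02, 0, 0, -0.14], [0, 0, -0.04, 0, 0, -0.28], [0, 0, -0.05, 0, 0, -0.42], [0, 0, -0.07, 0, 0, -0.56], [0, 0, -0.09, 0, 0, -0.7], [0, 0, -0.11, 0, 0, -0.84], [0, 0, -0.12, 0, 0, -0.98], [0, 0, -0.14, 0, 0, -1.12], [0, 0, -0.16, 0, 0, -1.26], [0, 0, -0.18, 0, 0, -1.4]]

```text
clock: 5.3
eef_pos: [599.3, 111.0, 171.8]
tool_rot: [-3.139, -0.003, 1.349]
force: [-1.9, 5.9, 2.1]
width: 12.6
gripper_force: 60.5
```

```bash
python3 - <<'E'
from h import *
go(598.4,111.5,170,-0.06);s=ctrl.read_state();print(s['qpos'],s['torque'])
E
```

```text
go [ 0.03 -0.1   0.18] [-0.004 -0.     1.409] pose [599.3 111.  171.8] [-3.139e+00 -3.000e-03  1.349e+00] F [-1.9  5.9  2.1] w 12.6 gf 60.5 t 5.3
[-0.45232701  0.76809507  0.37082542  1.75366353 -0.40798856  0.69810905
 -0.08124713] [ 1.34961107  0.3528802  -0.23823118]
```

Turning freely with small forces. Next comes the rest of the first stroke.

Request:
send_rows:
  rows:
    - [[0, 0, -0.02, 0, 0, -0.14], [0, 0, -0.04, 0, 0, -0.28], [0, 0, -0.05, 0, 0, -0.42], [0, 0, -0.07, 0, 0, -0.56], [0, 0, -0.09, 0, 0, -0.7], [0, 0, -0.11, 0, 0, -0.84], [0, 0, -0.12, 0, 0, -0.98], [0, 0, -0.14, 0, 0, -1.12], [0, 0, -0.16, 0, 0, -1.26], [0, 0, -0.18, 0, 0, -1.4]]

```text
clock: 6.3
eef_pos: [596.9, 110.7, 173.4]
tool_rot: [-3.14, -0.007, 2.749]
force: [-6.0, 1.4, 7.3]
width: 12.3
gripper_force: 61.2
```

Request:
send_rows:
  rows:
    - [[0, 0, -0.02, 0, 0, -0.14], [0, 0, -0.04, 0, 0, -0.28], [0, 0, -0.05, 0, 0, -0.42], [0, 0, -0.07, 0, 0, -0.56], [0, 0, -0.09, 0, 0, -0.7], [0, 0, -0.11, 0, 0, -0.84], [0, 0, -0.12, 0, 0, -0.98], [0, 0, -0.14, 0, 0, -1.12], [0, 0, -0.16, 0, 0, -1.26], [0, 0, -0.18, 0, 0, -1.4]]

```text
clock: 7.3
eef_pos: [597.5, 108.4, 175.2]
tool_rot: [3.138, -0.005, -2.136]
force: [-6.0, -1.8, 7.1]
width: 12.7
gripper_force: 61.2
```

```bash
python3 - <<'E'
from h import *
go(598.4,111.5,170,-0.06);s=ctrl.read_state();print(s['qpos'],s['torque'])
E
```

```text
go [-0.31  0.09  0.52] [ 8.000e-03  1.000e-03 -2.076e+00] pose [597.5 108.4 175.2] [ 3.138 -0.005 -2.136] F [-6.  -1.8  7.1] w 12.7 gf 61.2 t 7.3
[ 0.02098157  0.75913775 -0.40427274  1.73954634  0.4158249   0.7353287
  1.9784601 ] [-0.40082967  1.31120923 -0.27276141]
```

Request:
send_rows:
  rows:
    - [[0, 0, 0, 0, 0, 0], [0, 0, 0, 0, 0, 0], [0, 0, 0, 0, 0, 0], [0, 0, 0, 0, 0, 0.14], [0, 0, 0, 0, 0, 0.28], [0, 0, 0, 0, 0, 0.42], [0, 0, 0, 0, 0, 0.56], [0, 0, 0, 0, 0, 0.7], [0, 0, 0, 0, 0, 0.84], [0, 0, 0, 0, 0, 0.98]]
  grip: 60

```text
clock: 8.3
eef_pos: [600.4, 109.1, 175.3]
tool_rot: [-3.142, 0.001, -3.127]
force: [-0.7, -0.0, 0.1]
width: 65.0
gripper_force: 0.0
```

Request:
send_rows:
  rows:
    - [[0, 0, 0, 0, 0, 0.14], [0, 0, 0, 0, 0, 0.28], [0, 0, 0, 0, 0, 0.42], [0, 0, 0, 0, 0, 0.56], [0, 0, 0, 0, 0, 0.7], [0, 0, 0, 0, 0, 0.84], [0, 0, 0, 0, 0, 0.98], [0, 0, 0, 0, 0, 1.1], [0, 0, 0, 0, 0, 1.2], [0, 0, 0, 0, 0, 1.2]]

```text
clock: 9.3
eef_pos: [600.3, 109.4, 175.3]
tool_rot: [3.141, 0.001, 1.962]
force: [0.6, 0.2, 0.6]
width: 65.6
gripper_force: 0.0
```

```bash
python3 - <<'E'
from h import *
go(598.4,110,175.3,4.147-np.pi);s=ctrl.read_state();print(s['qpos'],s['torque'])
E
```

```text
go [ 0.13 -0.15 -0.  ] [0.001 0.    0.957] pose [600.3 109.4 175.3] [3.141e+00 1.000e-03 1.962e+00] F [0.6 0.2 0.6] w 65.6 gf 0.0 t 9.3
[-0.35051347  0.74072742  0.20206588  1.74818357 -0.21771811  0.67396954
  0.36210168] [-0.02152264 -0.04899216  0.02565731]
```

Request:
send_rows:
  rows:
    - [[0.1, -0.15, 0, 0, 0, 0.14], [0.1, -0.15, 0, 0, 0, 0.28], [0.1, -0.15, 0, 0, 0, 0.42], [0.1, -0.15, 0, 0, 0, 0.56], [0.1, -0.15, 0, 0, 0, 0.7], [0.1, -0.15, 0, 0, 0, 0.84], [0.1, -0.15, 0, 0, 0, 0.957], [0.1, -0.15, 0, 0, 0, 0.957]]

```text
clock: 10.1
eef_pos: [598.4, 109.6, 175.1]
tool_rot: [3.141, 0.0, 1.008]
force: [-0.3, 0.3, -0.3]
width: 65.2
gripper_force: 0.0
```

Request:
send_rows:
  rows:
    - [[0, 0, 0, 0, 0, 0], [0, 0, 0, 0, 0, 0], [0, 0, 0, 0, 0, 0], [0, 0, 0, 0, 0, 0], [0, 0, 0, 0, 0, 0], [0, 0, 0, 0, 0, 0], [0, 0, 0, 0, 0, 0]]
  grip: 255

```text
clock: 10.8
eef_pos: [598.3, 109.2, 175.4]
tool_rot: [-3.142, -0.0, 1.006]
force: [-1.6, 0.5, 2.0]
width: 12.4
gripper_force: 60.7
```

Request:
send_rows:
  rows:
    - [[0, 0, -0.02, 0, 0, -0.14], [0, 0, -0.04, 0, 0, -0.28], [0, 0, -0.05, 0, 0, -0.42], [0, 0, -0.07, 0, 0, -0.56], [0, 0, -0.09, 0, 0, -0.7], [0, 0, -0.11, 0, 0, -0.84], [0, 0, -0.12, 0, 0, -0.98], [0, 0, -0.14, 0, 0, -1.12], [0, 0, -0.16, 0, 0, -1.26], [0, 0, -0.18, 0, 0, -1.4]]

```text
clock: 11.8
eef_pos: [598.5, 109.4, 177.2]
tool_rot: [3.141, 0.0, 2.411]
force: [-0.1, -0.1, 0.7]
width: 12.5
gripper_force: 60.5
```

Request:
send_rows:
  rows:
    - [[0, 0, -0.02, 0, 0, -0.14], [0, 0, -0.04, 0, 0, -0.28], [0, 0, -0.05, 0, 0, -0.42], [0, 0, -0.07, 0, 0, -0.56], [0, 0, -0.09, 0, 0, -0.7], [0, 0, -0.11, 0, 0, -0.84], [0, 0, -0.12, 0, 0, -0.98], [0, 0, -0.14, 0, 0, -1.12], [0, 0, -0.16, 0, 0, -1.26], [0, 0, -0.18, 0, 0, -1.4]]

```text
clock: 12.8
eef_pos: [598.2, 109.8, 179.0]
tool_rot: [3.141, 0.0, -2.472]
force: [-0.9, 0.6, 1.2]
width: 12.3
gripper_force: 60.6
```

Request:
send_rows:
  rows:
    - [[0, 0, -0.02, 0, 0, -0.14], [0, 0, -0.04, 0, 0, -0.28], [0, 0, -0.05, 0, 0, -0.42], [0, 0, -0.05, 0, 0, -0.5], [0, 0, -0.05, 0, 0, -0.5]]

```text
clock: 13.3
eef_pos: [598.3, 109.8, 179.6]
tool_rot: [3.141, 0.001, -1.977]
force: [-1.7, 1.8, 4.2]
width: 12.6
gripper_force: 60.9
```

```bash
python3 - <<'E'
from h import *
go(598.4,110,175.3,4.147-np.pi);s=ctrl.read_state();print(s['qpos'],s['torque'])
E
```

```text
go [-0.02 -0.    0.43] [-2.000e-03  1.000e-03 -2.982e+00] pose [598.3 109.8 179.6] [ 3.141e+00  1.000e-03 -1.977e+00] F [-1.7  1.8  4.2] w 12.6 gf 60.9 t 13.3
[ 0.04799685  0.7598532  -0.45137159  1.73830356  0.4551116   0.7486155
  2.10130779] [0.38197447 0.36451734 0.08636761]
```

Request:
send_rows:
  rows:
    - [[0, 0, 0, 0, 0, 0], [0, 0, 0, 0, 0, 0], [0, 0, 0, 0, 0, 0], [0, 0, 0, 0, 0, 0.14], [0, 0, 0, 0, 0, 0.28], [0, 0, 0, 0, 0, 0.42], [0, 0, 0, 0, 0, 0.56], [0, 0, 0, 0, 0, 0.7], [0, 0, 0, 0, 0, 0.84], [0, 0, 0, 0, 0, 0.98]]
  grip: 60

```text
clock: 14.3
eef_pos: [598.4, 109.1, 179.3]
tool_rot: [-3.141, 0.0, -2.964]
force: [-0.1, -0.3, 0.6]
width: 65.5
gripper_force: 0.0
```

Request:
send_rows:
  rows:
    - [[0, 0, 0, 0, 0, 0.14], [0, 0, 0, 0, 0, 0.28], [0, 0, 0, 0, 0, 0.42], [0, 0, 0, 0, 0, 0.56], [0, 0, 0, 0, 0, 0.7], [0, 0, 0, 0, 0, 0.84], [0, 0, 0, 0, 0, 0.98], [0, 0, 0, 0, 0, 1.12], [0, 0, 0, 0, 0, 1.26], [0, 0, 0, 0, 0, 1.4]]

```text
clock: 15.3
eef_pos: [598.4, 109.2, 179.4]
tool_rot: [3.141, 0.0, 1.92]
force: [0.0, -0.3, 0.4]
width: 65.1
gripper_force: 0.0
```

Request:
send_rows:
  rows:
    - [[0, 0, 0, 0, 0, 0.14], [0, 0, 0, 0, 0, 0.28], [0, 0, 0, 0, 0, 0.42], [0, 0, 0, 0, 0, 0.56], [0, 0, 0, 0, 0, 0.7], [0, 0, 0, 0, 0, 0.76], [0, 0, 0, 0, 0, 0.76]]

```text
clock: 16.0
eef_pos: [598.3, 109.5, 179.3]
tool_rot: [3.141, 0.001, 1.166]
force: [0.2, -0.2, 0.2]
width: 65.6
gripper_force: 0.0
```

Request:
send_rows:
  rows:
    - [[0, 0, 0, 0, 0, 0], [0, 0, 0, 0, 0, 0], [0, 0, 0, 0, 0, 0], [0, 0, 0, 0, 0, 0], [0, 0, 0, 0, 0, 0], [0, 0, 0, 0, 0, 0], [0, 0, 0, 0, 0, 0]]
  grip: 255

```text
clock: 16.7
eef_pos: [598.3, 109.3, 179.5]
tool_rot: [-3.141, -0.0, 1.166]
force: [-1.1, 0.7, 1.8]
width: 12.9
gripper_force: 60.6
```

Request:
send_rows:
  rows:
    - [[0, 0, -0.02, 0, 0, -0.14], [0, 0, -0.04, 0, 0, -0.28], [0, 0, -0.05, 0, 0, -0.42], [0, 0, -0.07, 0, 0, -0.56], [0, 0, -0.09, 0, 0, -0.7], [0, 0, -0.11, 0, 0, -0.84], [0, 0, -0.12, 0, 0, -0.98], [0, 0, -0.14, 0, 0, -1.12], [0, 0, -0.16, 0, 0, -1.26], [0, 0, -0.18, 0, 0, -1.4]]

```text
clock: 17.7
eef_pos: [598.4, 109.5, 181.3]
tool_rot: [3.141, -0.0, 2.571]
force: [-0.4, 0.9, 1.2]
width: 12.7
gripper_force: 60.5
```

Request:
send_rows:
  rows:
    - [[0, 0, -0.02, 0, 0, -0.14], [0, 0, -0.04, 0, 0, -0.28], [0, 0, -0.05, 0, 0, -0.42], [0, 0, -0.07, 0, 0, -0.56], [0, 0, -0.09, 0, 0, -0.7], [0, 0, -0.11, 0, 0, -0.84], [0, 0, -0.12, 0, 0, -0.98], [0, 0, -0.14, 0, 0, -1.12], [0, 0, -0.16, 0, 0, -1.26], [0, 0, -0.18, 0, 0, -1.4]]

```text
clock: 18.7
eef_pos: [598.2, 110.3, 183.1]
tool_rot: [3.141, 0.001, -2.312]
force: [-0.5, 2.3, 0.9]
width: 12.3
gripper_force: 60.4
```

Request:
send_rows:
  rows:
    - [[0, 0, -0.02, 0, 0, -0.14], [0, 0, -0.04, 0, 0, -0.28], [0, 0, -0.05, 0, 0, -0.42], [0, 0, -0.05, 0, 0, -0.5], [0, 0, -0.05, 0, 0, -0.5]]

```text
clock: 19.2
eef_pos: [598.4, 109.5, 183.7]
tool_rot: [3.141, 0.001, -1.817]
force: [-1.0, 1.3, 3.0]
width: 12.6
gripper_force: 60.8
```

```bash
python3 - <<'E'
from h import *
go(598.4,110,175.3,4.147-np.pi);s=ctrl.read_state();print(s['qpos'],s['torque'])
E
```

```text
go [-0.05  0.01  0.84] [-1.000e-03  1.000e-03 -2.823e+00] pose [598.4 109.5 183.7] [ 3.141e+00  1.000e-03 -1.817e+00] F [-1.   1.3  3. ] w 12.6 gf 60.8 t 19.2
[ 0.07570988  0.76294761 -0.49818356  1.73505824  0.49237783  0.77044643
  2.22868983] [0.26449275 0.31968894 0.01097672]
```

Request:
send_rows:
  rows:
    - [[0, 0, -0.3, 0, 0, 0], [0, 0, -0.8, 0, 0, 0], [0, 0, -1.4, 0, 0, 0], [0, 0, -2, 0, 0, 0], [0, 0, -3, 0, 0, 0], [0, 0, -4, 0, 0, 0], [0, 0, -6, 0, 0, 0], [0, 0, -7, 0, 0, 0], [0, 0, -7, 0, 0, 0], [0, 0, -7, 0, 0, 0]]

```text
clock: 20.2
eef_pos: [598.2, 109.0, 253.4]
tool_rot: [-3.142, -0.0, -1.818]
force: [0.4, -0.0, -0.9]
width: 12.7
gripper_force: 60.1
```

```bash
python3 - <<'E'
from h import *
# place cap on mat: corner far right; mat frame centre/yaw
c=np.array([490,-311]);t=-0.05
for a in [(60,-60),(60,60),(-60,60),(-60,-60),(70,0)]:
    print(a,c+np.array([[np.cos(t),-np.sin(t)],[np.sin(t),np.cos(t)]])@a)
go(555,-260,253,1.1); s=ctrl.read_state();print(s['qpos'])
E
```

```text
(60, -60) [ 546.92626547 -373.92376578]
(60, 60) [ 552.92376578 -254.07373453]
(-60, 60) [ 433.07373453 -248.07623422]
(-60, -60) [ 427.07623422 -367.92626547]
(70, 0) [ 559.91251823 -314.49854185]
go [36.84 -4.83  0.06] [ 0.    -0.    -2.918] pose [598.2 109.  253.4] [-3.142 -0.    -1.818] F [ 0.4 -0.  -0.9] w 12.7 gf 60.1 t 20.2
[ 0.10712472  0.67687089 -0.54852103  1.68188373  0.4285321   0.90531769
  2.28241739]
```

```bash
python3 - <<'E'
from h import *
go(547,-374,253,1.8)
E
```

```text
go [48.09 -6.84  0.06] [-0.    -0.     2.666] pose [598.2 109.  253.4] [-3.142 -0.    -1.818] F [ 0.4 -0.  -0.9] w 12.7 gf 60.1 t 20.2
```

Request:
send_rows:
  rows:
    - [[3, -0.4, 0, 0, 0, 0.14], [7, -1, 0, 0, 0, 0.28], [11, -1.6, 0, 0, 0, 0.42], [15, -2.1, 0, 0, 0, 0.56], [19, -2.7, 0, 0, 0, 0.7], [23, -3.3, 0, 0, 0, 0.84], [27, -3.8, 0, 0, 0, 0.98], [31, -4.4, 0, 0, 0, 1.12], [35, -5, 0, 0, 0, 1.26], [39, -5.5, 0, 0, 0, 1.4]]

```text
clock: 21.2
eef_pos: [555.6, -283.9, 252.5]
tool_rot: [3.141, -0.002, 3.06]
force: [0.4, 0.5, -0.5]
width: 12.7
gripper_force: 60.2
```

```bash
python3 - <<'E'
from h import *
go(547,-374,253,1.8);print(ctrl.read_state()['qpos'])
E
```

```text
go [ 0.13 -9.05 -0.06] [-1.00e-03 -2.00e-03  1.26e+00] pose [ 555.6 -283.9  252.5] [ 3.141e+00 -2.000e-03  3.060e+00] F [ 0.4  0.5 -0.5] w 12.7 gf 60.2 t 21.2
[ 0.53781569  0.65185163 -0.1812566   1.64226235  0.1446058   0.862329
  1.78778983]
```

Request:
send_rows:
  rows:
    - [[0, -3, 0, 0, 0, 0.14], [0, -6, 0, 0, 0, 0.28], [0.1, -9, 1, 0, 0, 0.42], [0.1, -9, 4, 0, 0, 0.56], [0.1, -9, 7, 0, 0, 0.7], [0.1, -9, 10, 0, 0, 0.84], [0.1, -9, 12, 0, 0, 0.98], [0.1, -9, 12.8, 0, 0, 1.12], [0.1, -9, 13.2, 0, 0, 1.12], [0.1, -9, 13.5, 0, 0, 1.12]]

```text
clock: 22.2
eef_pos: [548.4, -371.7, 117.6]
tool_rot: [-3.141, -0.001, 1.949]
force: [0.1, 0.5, -0.3]
width: 12.7
gripper_force: 60.2
```

```bash
python3 - <<'E'
from h import *
go(547,-374,114,1.8);print(ctrl.read_state()['qpos'])
T=snap('scene','s2')
cv2.imwrite('pics/s2c.png',cv2.resize(cv2.imread('pics/s2.png')[170:340,170:370],None,fx=3,fy=3,interpolation=cv2.INTER_CUBIC))
E
```

```text
go [-0.16 -0.22  0.36] [-0.001 -0.001  0.149] pose [ 548.4 -371.7  117.6] [-3.141e+00 -1.000e-03  1.949e+00] F [ 0.1  0.5 -0.3] w 12.7 gf 60.2 t 22.2
[ 0.48880143  0.87473971  0.11185953  1.61170153 -0.13886751  0.66420428
  1.04904405]
```

View pics/s2c.png

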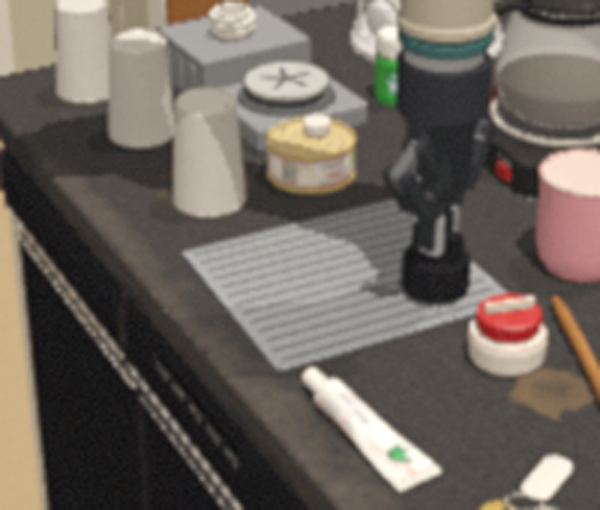

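The cap hangs just above the mat's far-right part (crop 436,275), clear of the timer (507,330). I'll lower it, release it and rise.

Request:
send_rows:
  rows:
    - [[0, 0, 0.2, 0, 0, 0], [0, 0, 0.3, 0, 0, 0], [0, 0, 0.4, 0, 0, 0], [0, 0, 0.4, 0, 0, 0]]

```text
clock: 22.65
eef_pos: [548.7, -372.1, 114.7]
tool_rot: [3.141, 0.0, 1.946]
force: [-0.3, -0.4, 0.1]
width: 12.5
gripper_force: 60.2
```

Request:
send_rows:
  rows:
    - [[0, 0, 0, 0, 0, 0], [0, 0, 0, 0, 0, 0], [0, 0, 0, 0, 0, 0], [0, 0, -1, 0, 0, 0], [0, 0, -3, 0, 0, 0], [0, 0, -6, 0, 0, 0], [0, 0, -10, 0, 0, 0], [0, 0, -14, 0, 0, 0], [0, 0, -14, 0, 0, 0]]
  grip: 60

```text
clock: 23.55
eef_pos: [551.2, -374.2, 261.8]
tool_rot: [3.134, 0.01, 1.946]
force: [0.4, -0.4, 0.8]
width: 65.6
gripper_force: 0.0
```

```bash
python3 - <<'E'
from h import *
go(571,-122,250,1.9)
go(571,-122,200,1.4)
E
```

```text
go [22.76 11.06  1.03] [0.007 0.01  0.046] pose [ 551.2 -374.2  261.8] [3.134 0.01  1.946] F [ 0.4 -0.4  0.8] w 65.6 gf 0.0 t 23.55
go [22.81 11.03  6.03] [0.01  0.008 0.546] pose [ 551.2 -374.2  261.8] [3.134 0.01  1.946] F [ 0.4 -0.4  0.8] w 65.6 gf 0.0 t 23.55
```

Request:
send_rows:
  rows:
    - [[3, 1.5, 0, 0, 0, 0.1], [7, 3.5, 0, 0, 0, 0.2], [11, 5.5, 0.4, 0, 0, 0.3], [15, 7.3, 1, 0, 0, 0.4], [19, 9.2, 1.5, 0, 0, 0.5], [22.8, 11, 2.3, 0.01, 0.01, 0.55], [22.8, 11, 2.3, 0.01, 0.01, 0.55], [22.8, 11, 2.3, 0.01, 0.01, 0.55]]
  grip: 130

```text
clock: 24.35
eef_pos: [567.6, -118.2, 231.5]
tool_rot: [-3.129, -0.007, 1.399]
force: [0.4, -0.1, -0.5]
width: 41.6
gripper_force: 0.0
```

```bash
python3 - <<'E'
from h import *
go(571,-122,200,1.4)
T=snap('wrist','w2');np.save('w2.npy',T)
a=cv2.imread('pics/w2.png');
for z in (52,): print(px('wrist',[571,-122,z],T))
print('mouth',px('wrist',[598.4,110,84],T))
E
```

```text
go [-0.34  0.44  3.14] [-0.012 -0.007 -0.001] pose [ 567.6 -118.2  231.5] [-3.129 -0.007  1.399] F [ 0.4 -0.1 -0.5] w 41.6 gf 0.0 t 24.35
[293.69110716 211.04905138]
mouth [ 268.37195957 -274.98767411]
```

View pics/w2.png

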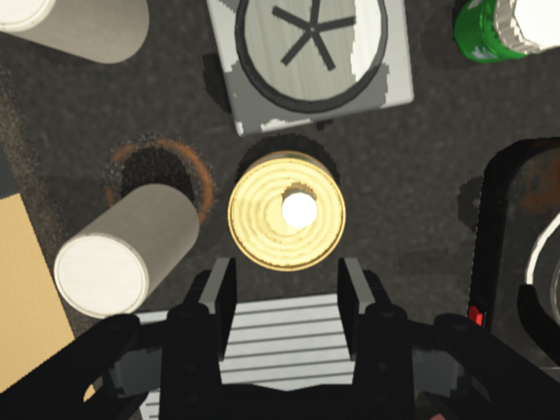

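The tablet is at (298,210), the pad centre at (312,28) and tumbler 3's top at (102,273).

```bash
python3 - <<'E'
from h import *
T=np.load('w2.npy')
p=w('wrist',298,210,52,T);print(p,'pad',w('wrist',312,28,46,T),'t3',w('wrist',102,273,104,T))
go(p[0],p[1],122,1.4); go(p[0],p[1],104,1.4)
E
```

```text
[ 574.07457835 -121.74895761   52.        ] pad [601.67254595  -8.23917952  46.        ] t3 [ 457.08584448 -125.07842822  104.        ]
go [-0.12  0.8  10.96] [-0.012 -0.006 -0.004] pose [ 567.5 -120.1  231.7] [-3.13  -0.006  1.396] F [-0.1 -1.7  0.5] w 42.0 gf 0.0 t 24.4
go [-0.13  0.83 12.76] [-0.012 -0.006 -0.004] pose [ 567.5 -120.1  231.7] [-3.13  -0.006  1.396] F [-0.1 -1.7  0.5] w 42.0 gf 0.0 t 24.4
```

Request:
send_rows:
  rows:
    - [[-0.1, 0.4, 2, -0.01, 0, 0], [-0.1, 0.8, 5, -0.01, -0.01, 0], [-0.1, 0.8, 8, -0.01, -0.01, 0], [-0.1, 0.8, 10, -0.01, -0.01, 0], [-0.1, 0.8, 11, -0.01, -0.01, 0], [-0.1, 0.8, 11.2, -0.01, -0.01, 0], [-0.1, 0.8, 11.2, -0.01, -0.01, 0]]

```text
clock: 25.1
eef_pos: [574.3, -122.1, 119.9]
tool_rot: [-3.14, 0.004, 1.394]
force: [-0.8, 0.4, -0.0]
width: 42.3
gripper_force: 0.0
```

Request:
send_rows:
  rows:
    - [[0, 0, 0, 0, 0, 0], [0, 0, 0, 0, 0, 0], [0, 0, 0, 0, 0, 0], [0, 0, 0, 0, 0, 0], [0, 0, 0, 0, 0, 0], [0, 0, 0, 0, 0, 0]]
  grip: 255

```text
clock: 25.7
eef_pos: [574.7, -121.6, 121.0]
tool_rot: [3.141, 0.004, 1.396]
force: [-1.1, -0.7, 5.2]
width: 21.7
gripper_force: 58.5
```

Request:
send_rows:
  rows:
    - [[0, 0, -2, 0, 0, 0], [0, 0, -5, 0, 0, 0], [0, 0, -8, 0, 0, 0], [0, 0, -8, 0, 0, 0], [0, 0, -8, 0, 0, 0]]

```text
clock: 26.2
eef_pos: [574.7, -120.6, 200.5]
tool_rot: [3.142, 0.003, 1.396]
force: [-0.1, 0.0, 0.0]
width: 21.4
gripper_force: 58.8
```

```bash
python3 - <<'E'
from h import *
go(598.3,109.6,200,1.75)
T=snap('wrist','w3')
cv2.imwrite('pics/w3c.png',cv2.resize(cv2.imread('pics/w3.png')[150:400,150:430],None,fx=2,fy=2))
E
```

```text
go [ 2.308e+01 -1.670e+00 -2.000e-02] [-0.     0.003 -0.354] pose [ 574.7 -120.6  200.5] [3.142e+00 3.000e-03 1.396e+00] F [-0.1  0.   0. ] w 21.4 gf 58.8 t 26.2
```

View pics/w3c.png

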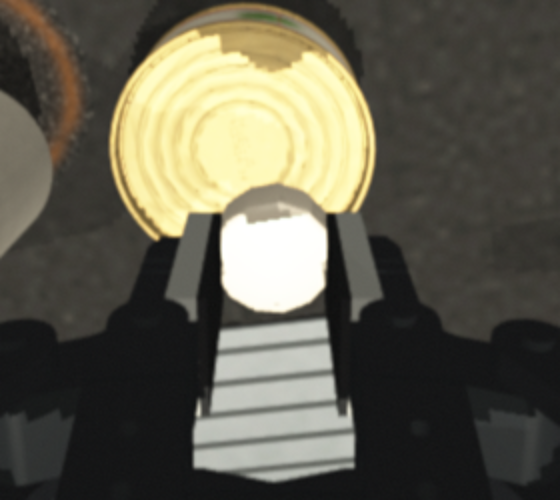

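The tablet is held squarely, its top centred near crop (273,258), i.e. pixel (286,279).

```bash
python3 - <<'E'
from h import *
T=tool(ctrl.read_state());p=w('wrist',286.5,279,200.5-68.5,T);print(p, np.linalg.inv(T)@np.append(p,1))
E
```

```text
[ 575.29191293 -119.5495959   132.        ] [ 1.2421177   1.24912715 67.43335553  1.        ]
```

Request:
send_rows:
  rows:
    - [[4, -0.3, 0, 0, 0, -0.06], [8, -0.6, 0, 0, 0, -0.12], [12, -0.9, 0, 0, 0, -0.2], [16, -1.2, 0, 0, 0, -0.28], [20, -1.5, 0, 0, 0, -0.35], [20, -1.5, 0, 0, 0, -0.35], [20, -1.5, 0, 0, 0, -0.35]]

```text
clock: 26.95
eef_pos: [593.4, 80.1, 197.4]
tool_rot: [-3.136, 0.002, 1.748]
force: [0.5, -1.5, 0.4]
width: 21.6
gripper_force: 58.8
```

```bash
python3 - <<'E'
from h import *
go(598.3,109.6,200,1.75)
T=snap('wrist','w4');np.save('w4.npy',T);print(px('wrist',[598.3,109.6,84],T))
E
```

```text
go [ 2.82  1.   -0.27] [-0.006  0.002 -0.002] pose [593.4  80.1 197.4] [-3.136e+00  2.000e-03  1.748e+00] F [ 0.5 -1.5  0.4] w 21.6 gf 58.8 t 26.95
[305.28817832 187.12186674]
```

View pics/w4.png

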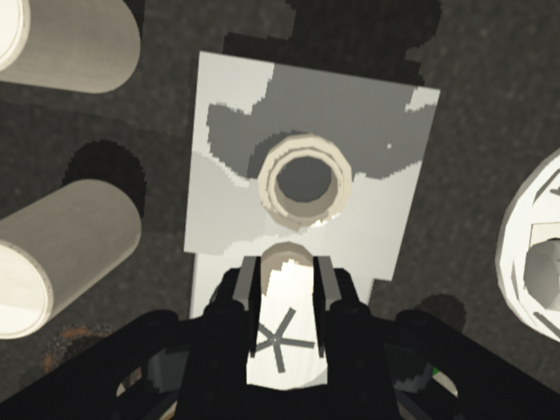

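The neck's mouth is centred near (304,179), about 8 px above where I predicted it.

```bash
python3 - <<'E'
from h import *
T=np.load('w4.npy');p=w('wrist',304,179,84,T);print(p)
a=cv2.imread('pics/w4.png');cv2.imwrite('pics/w4c.png',cv2.resize(a[120:250,240:370],None,fx=4,fy=4,interpolation=cv2.INTER_CUBIC))
go(598.3,109.6,180,1.75)
E
```

```text
[596.876322   113.56537112  84.        ]
go [3.02 1.02 1.76] [-0.005  0.003 -0.005] pose [593.6  78.2 197.7] [-3.136e+00  3.000e-03  1.745e+00] F [-0.8  0.3  0.5] w 21.4 gf 58.8 t 27.0
```

View pics/w4c.png

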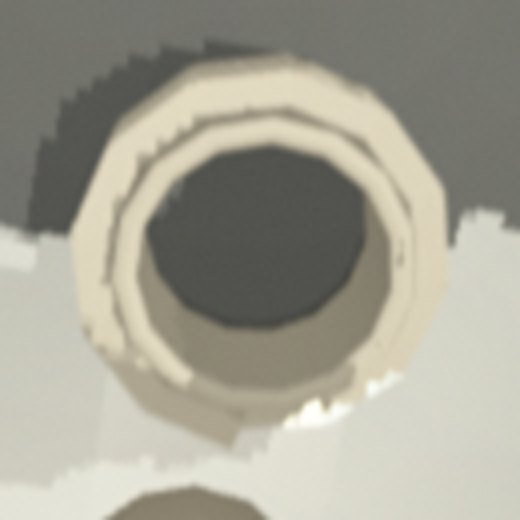

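The enlarged rim gives the bore centre as (306,186.5), which agrees with the (598.4,110) found from the cap. I'll go over it.

Request:
send_rows:
  rows:
    - [[1.5, 0.5, 0, -0.005, 0, 0], [3, 0.95, 0, -0.005, 0, 0], [3, 0.95, 0, -0.005, 0, 0], [3, 0.95, 1, -0.005, 0, 0], [3, 0.95, 2, -0.005, 0, 0], [3, 0.95, 2, -0.005, 0, 0]]

```text
clock: 27.6
eef_pos: [597.0, 109.0, 176.7]
tool_rot: [-3.139, 0.003, 1.745]
force: [-0.0, 0.2, -1.0]
width: 21.4
gripper_force: 58.8
```

```bash
python3 - <<'E'
from h import *
go(597.8,109,163,1.75);go(597.8,109,163,1.75)
E
```

```text
go [-0.01  0.08  1.37] [-0.002  0.003 -0.005] pose [597.  109.  176.7] [-3.139e+00  3.000e-03  1.745e+00] F [-0.   0.2 -1. ] w 21.4 gf 58.8 t 27.6
go [-0.01  0.08  1.37] [-0.002  0.003 -0.005] pose [597.  109.  176.7] [-3.139e+00  3.000e-03  1.745e+00] F [-0.   0.2 -1. ] w 21.4 gf 58.8 t 27.6
```

Request:
send_rows:
  rows:
    - [[0, 0.05, 0.5, 0, 0, 0], [0, 0.05, 0.9, 0, 0, 0], [0, 0.05, 1.2, 0, 0, 0], [0, 0.05, 1.4, 0, 0, 0], [0, 0.05, 1.4, 0, 0, 0]]

```text
clock: 28.1
eef_pos: [598.8, 109.9, 164.5]
tool_rot: [3.14, 0.002, 1.746]
force: [-0.2, 0.1, -0.7]
width: 21.3
gripper_force: 58.8
```

```bash
python3 - <<'E'
from h import *
go(597.8,109,163,1.75)
snap('wrist','w5');cv2.imwrite('pics/w5c.png',cv2.resize(cv2.imread('pics/w5.png')[180:360,180:400],None,fx=3,fy=3))
E
```

```text
go [-0.08 -0.11  0.15] [ 0.001  0.002 -0.004] pose [598.8 109.9 164.5] [3.140e+00 2.000e-03 1.746e+00] F [-0.2  0.1 -0.7] w 21.3 gf 58.8 t 28.1
```

View pics/w5c.png

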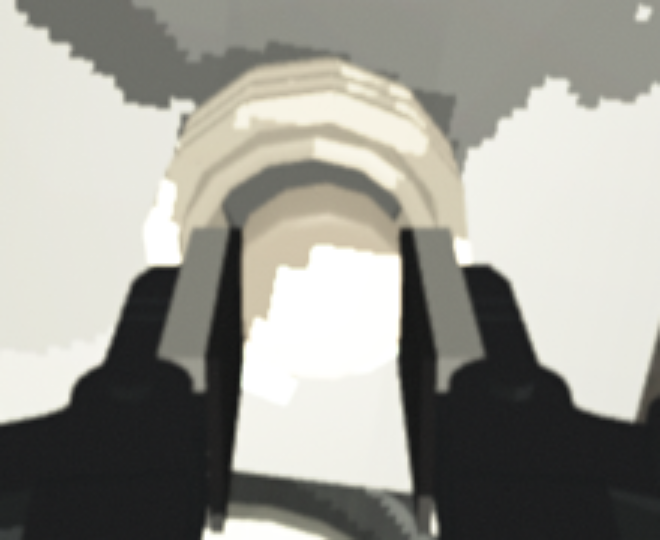

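The tablet is centred in the bore left to right (322 against about 320). The gap at the far side is slightly large, so I'll nudge +1 mm and release.

Request:
send_rows:
  rows:
    - [[0.1, 0, 0.1, 0, 0, 0], [0.1, 0, 0.2, 0, 0, 0], [0.1, 0, 0.2, 0, 0, 0]]

```text
clock: 28.45
eef_pos: [598.6, 111.1, 162.7]
tool_rot: [3.14, 0.002, 1.746]
force: [0.6, -0.4, -0.9]
width: 21.2
gripper_force: 58.8
```

Request:
send_rows:
  rows:
    - [[0, 0, 0, 0, 0, 0], [0, 0, 0, 0, 0, 0], [0, 0, 0, 0, 0, 0], [0, 0, 0, 0, 0, 0], [0, 0, -2, 0, 0, 0], [0, 0, -4, 0, 0, 0], [-1.5, 0, -5, 0, 0, 0], [-3, 0, -5, 0, 0, 0], [-3, 0, -5, 0, 0, 0]]
  grip: 120

```text
clock: 29.35
eef_pos: [604.1, 76.8, 212.6]
tool_rot: [3.14, 0.005, 1.741]
force: [-0.3, -0.7, -0.0]
width: 45.3
gripper_force: 0.0
```

```bash
python3 - <<'E'
from h import *
go(597.8,109,163,1.75)
T=snap('wrist','w6');q=px('wrist',[598.4,110,84],T).astype(int);print(q)
snap('side','d6')
m=cv2.resize(cv2.imread('pics/w6.png'),(400,300));
d=cv2.resize(cv2.imread('pics/d6.png')[180:370,185:405],(400,345))
out=np.zeros((345,800,3),np.uint8);out[:300,:400]=m;out[:,400:]=d
cv2.imwrite('pics/c6.png',out)
E
```

```text
go [ 3.3  -0.09  4.94] [ 0.002  0.005 -0.009] pose [604.1  76.8 212.6] [3.14  0.005 1.741] F [-0.3 -0.7 -0. ] w 45.3 gf 0.0 t 29.35
[283 169]
```

View pics/c6.png

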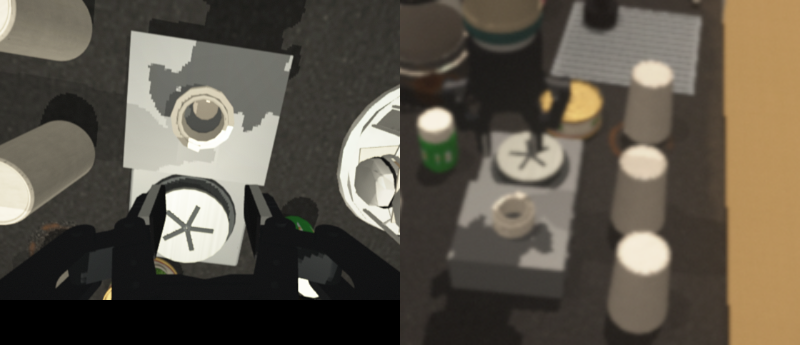

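The tablet is visible inside the tank through the bore at (204,110), and everything else is undisturbed. From here I'll locate tumblers by code from the side and wrist cameras.

```bash
cat >> h.py <<'E'
def tops(n='side'):
    """bright closed tumbler ends (z=104) found in a camera picture -> world x,y,area"""
    T=tool(ctrl.read_state());im=ctrl.get_image(n)['pixels']
    hsv=cv2.cvtColor(im,cv2.COLOR_RGB2HSV);m=((hsv[...,2]>205)&(hsv[...,1]<50)).astype(np.uint8)
    m=cv2.morphologyEx(m,cv2.MORPH_OPEN,np.ones((3,3)))
    k,l,st,c=cv2.connectedComponentsWithStats(m);r=[]
    for i in range(1,k):
        x,y,ww,hh,a=st[i]
        if a<200 : continue
        p=w(n,x+ww/2-.5,y+hh/2-.5,104,T)
        if 350<p[0]<560 and -420<p[1]<260: r.append([*np.round(p[:2]).astype(int).tolist(),int(a),int(ww),int(hh)])
    print(n,r)
E
python3 - <<'E'
from h import *
tops('side');tops('wrist');go(447,166,270,1.75)
E
```

```text
side [[453, -126, 210, 20, 13], [445, 166, 471, 26, 23]]
wrist [[470, 157, 1196, 23, 69], [471, 38, 3016, 45, 87]]
go [ 11.01 -13.92  -5.84] [ 0.     0.002 -0.004] pose [603.3  81.8 211.8] [3.142e+00 2.000e-03 1.746e+00] F [ 0.3  0.2 -0. ] w 45.3 gf 0.0 t 29.55
```

Request:
send_rows:
  rows:
    - [[1, -1, -2.5, 0, 0, 0], [4, -4.5, -5, 0, 0, 0], [7, -8.5, -5.5, 0, 0, 0], [10, -12, -5.5, 0, 0, 0], [11, -14, -5.5, 0, 0, 0], [11, -14, -5.5, 0, 0, 0], [11, -14, -5.5, 0, 0, 0], [11, -14, -5.5, 0, 0, 0]]
  grip: 0

```text
clock: 30.35
eef_pos: [447.8, 165.4, 267.2]
tool_rot: [3.139, 0.003, 1.745]
force: [0.5, -0.1, 0.5]
width: 85.5
gripper_force: 0.0
```

```bash
python3 - <<'E'
from h import *
tops('wrist');go(446,166,142,1.75)
E
```

```text
wrist [[446, 165, 5361, 84, 81], [455, 44, 2730, 73, 48], [551, 49, 1354, 50, 51]]
go [ 0.15 -0.2  12.52] [ 0.003  0.003 -0.005] pose [447.8 165.2 267.2] [3.139e+00 3.000e-03 1.745e+00] F [-0.7  0.2  0.6] w 85.6 gf 0.0 t 30.4
```

Request:
send_rows:
  rows:
    - [[0, -0.2, 3, 0, 0, 0], [0, -0.2, 7, 0, 0, 0], [0, -0.2, 10, 0, 0, 0], [0, -0.2, 12, 0, 0, 0], [0, -0.2, 12.5, 0, 0, 0], [0, -0.2, 12.5, 0, 0, 0]]

```text
clock: 31.0
eef_pos: [445.4, 164.3, 141.6]
tool_rot: [3.141, 0.003, 1.745]
force: [0.3, -0.2, 0.0]
width: 85.1
gripper_force: 0.0
```

Request:
send_rows:
  rows:
    - [[0, 0, 0, 0, 0, 0], [0, 0, 0, 0, 0, 0], [0, 0, 0, 0, 0, 0], [0, 0, 0, 0, 0, 0], [0, 0, 0, 0, 0, 0]]
  grip: 255

```text
clock: 31.5
eef_pos: [445.5, 165.1, 143.8]
tool_rot: [3.137, 0.002, 1.746]
force: [-1.8, -0.5, 7.2]
width: 56.3
gripper_force: 62.6
```

Request:
send_rows:
  rows:
    - [[0, 0, -1, 0, 0, 0], [0, 0, -4, 0, 0, 0], [0, 0, -8, 0, 0, 0], [0, 0, -12, 0, 0, 0], [0, 0, -12.5, 0, 0, 0], [0, 0, -12.5, 0, 0, 0]]

```text
clock: 32.1
eef_pos: [445.1, 165.6, 269.0]
tool_rot: [3.136, 0.001, 1.746]
force: [0.0, 0.8, -1.7]
width: 56.4
gripper_force: 64.7
```

```bash
python3 - <<'E'
from h import *
go(601,-5,265,1.75)
tops('side')
E
```

```text
go [-19.52  12.37   0.49] [ 0.005  0.001 -0.004] pose [445.1 165.6 269. ] [3.136e+00 1.000e-03 1.746e+00] F [ 0.   0.8 -1.7] w 56.4 gf 64.7 t 32.1
side []
```

Request:
send_rows:
  rows:
    - [[-2, 1.2, 0, 0, 0, 0], [-6, 3.8, 0, 0, 0, 0], [-10, 6.3, 0, 0, 0, 0], [-14, 8.9, 0, 0, 0, 0], [-18, 11.4, 0, 0, 0, 0], [-19.5, 12.4, 0, 0, 0, 0], [-19.5, 12.4, 3, 0, 0, 0], [-19.5, 12.4, 6.5, 0, 0, 0], [-19.5, 12.4, 7, 0, 0, 0], [-19.5, 12.4, 7, 0, 0, 0]]

```text
clock: 33.15
eef_pos: [599.5, -5.3, 195.8]
tool_rot: [-3.138, 0.001, 1.746]
force: [-0.8, -0.8, -1.4]
width: 56.2
gripper_force: 64.7
```

```bash
python3 - <<'E'
from h import *
go(601,-5,178,1.75)
E
```

```text
go [0.   0.16 1.78] [-0.003  0.001 -0.004] pose [599.5  -5.3 195.8] [-3.138e+00  1.000e-03  1.746e+00] F [-0.8 -0.8 -1.4] w 56.2 gf 64.7 t 33.15
```

Request:
send_rows:
  rows:
    - [[0, 0.1, 0.4, 0, 0, 0], [0, 0.1, 0.8, 0, 0, 0], [0, 0.1, 1.2, 0, 0, 0], [0, 0.1, 1.6, 0, 0, 0], [0, 0.1, 1.9, 0, 0, 0], [0, 0.1, 1.9, 0, 0, 0], [0, 0.1, 1.9, 0, 0, 0]]

```text
clock: 33.85
eef_pos: [602.8, -5.1, 180.3]
tool_rot: [3.137, 0.002, 1.746]
force: [-1.5, 0.2, 8.1]
width: 56.1
gripper_force: 65.6
```

Request:
send_rows:
  rows:
    - [[0, 0, 0.2, 0, 0, 0], [0, 0, 0.4, 0, 0, 0], [0, 0, 0.4, 0, 0, 0]]

```text
clock: 34.15
eef_pos: [602.8, -5.1, 177.7]
tool_rot: [3.137, 0.002, 1.746]
force: [-4.3, 0.9, 16.6]
width: 56.1
gripper_force: 66.6
```

Request:
send_rows:
  rows:
    - [[0, 0, 0.2, 0, 0, 0], [0, 0, 0.2, 0, 0, 0], [0, 0, 0.2, 0, 0, 0], [0, 0, 0.2, 0, 0, 0], [0, 0, 0.2, 0, 0, 0], [0, 0, 0.2, 0, 0, 0], [0, 0, 0.2, 0, 0, 0], [0, 0, 0.2, 0, 0, 0], [0, 0, 0.2, 0, 0, 0], [0, 0, 0.2, 0, 0, 0]]

```text
clock: 35.15
eef_pos: [602.8, -5.2, 177.5]
tool_rot: [3.136, 0.002, 1.746]
force: [-7.9, 1.6, 29.4]
width: 56.5
gripper_force: 68.3
```

Request:
send_rows:
  rows:
    - [[0, 0, 0, 0, 0, 0], [0, 0, 0, 0, 0, 0], [0, 0, 0, 0, 0, 0], [0, 0, 0, 0, 0, 0]]

```text
clock: 35.55
eef_pos: [602.8, -5.1, 177.5]
tool_rot: [3.136, 0.002, 1.746]
force: [-8.4, 0.3, 29.7]
width: 56.0
gripper_force: 68.3
```

Request:
send_rows:
  rows:
    - [[0, 0, -1, 0, 0, 0], [0, 0, -3, 0, 0, 0], [0, 0, -6, 0, 0, 0], [0, 0, -9, 0, 0, 0], [0, 0, -9, 0, 0, 0], [0, 0, -9, 0, 0, 0]]

```text
clock: 36.15
eef_pos: [601.7, -4.9, 263.2]
tool_rot: [3.139, 0.002, 1.746]
force: [-0.6, 0.1, -1.1]
width: 56.0
gripper_force: 64.8
```

```bash
python3 - <<'E'
from h import *
tops('side');go(427,-368,265,1.4)
E
```

```text
side [[453, -124, 223, 20, 14], [455, 41, 291, 23, 17]]
go [-32.73 -23.47  -0.23] [0.001 0.002 0.346] pose [601.1  -4.8 262.2] [3.141e+00 2.000e-03 1.746e+00] F [-0.8 -0.1 -2. ] w 56.0 gf 64.8 t 36.2
```

Request:
send_rows:
  rows:
    - [[-2, -1.4, 0, 0, 0, 0], [-6, -4.3, 0, 0, 0, 0], [-10, -7.2, 0, 0, 0, 0.05], [-14, -10, 0, 0, 0, 0.1], [-18, -12.9, 0, 0, 0, 0.15], [-22, -15.8, 0, 0, 0, 0.2], [-26, -18.6, 0, 0, 0, 0.25], [-30, -21.5, 0, 0, 0, 0.3], [-32.7, -23.5, 0, 0, 0, 0.35], [-32.7, -23.5, 0, 0, 0, 0.35]]

```text
clock: 37.2
eef_pos: [422.6, -373.5, 262.0]
tool_rot: [-3.141, 0.005, 1.385]
force: [-0.8, 0.4, -1.7]
width: 56.0
gripper_force: 64.7
```

```bash
python3 - <<'E'
from h import *
go(427,-368,147,1.4)
E
```

```text
go [ 0.68  0.35 11.5 ] [-0.001  0.005 -0.015] pose [ 422.6 -373.5  262. ] [-3.141  0.005  1.385] F [-0.8  0.4 -1.7] w 56.0 gf 64.7 t 37.2
```

Request:
send_rows:
  rows:
    - [[0.4, 0.2, 3, 0, 0, 0], [0.4, 0.2, 7, 0, 0, 0], [0.4, 0.2, 10, 0, 0, 0], [0.4, 0.2, 11, 0, 0, 0], [0.4, 0.2, 11.4, 0, 0, 0], [0.4, 0.2, 11.6, 0, 0, 0], [0.4, 0.2, 11.7, 0, 0, 0], [0.4, 0.2, 11.7, 0, 0, 0]]

```text
clock: 38.0
eef_pos: [430.7, -365.0, 147.3]
tool_rot: [3.137, 0.002, 1.396]
force: [0.2, -0.2, -1.2]
width: 56.4
gripper_force: 64.7
```

Request:
send_rows:
  rows:
    - [[0, 0, 0.1, 0, 0, 0], [0, 0, 0.2, 0, 0, 0], [0, 0, 0.2, 0, 0, 0]]

```text
clock: 38.3
eef_pos: [430.6, -365.1, 146.8]
tool_rot: [3.137, 0.002, 1.396]
force: [-3.6, 3.3, 13.9]
width: 56.0
gripper_force: 66.4
```

Contact. I'll release and rise, then go for tumbler 2.

Request:
send_rows:
  rows:
    - [[0, 0, -0.1, 0, 0, 0], [0, 0, -0.1, 0, 0, 0], [0, 0, -0.1, 0, 0, 0], [0, 0, -0.1, 0, 0, 0], [0, 0, -1, 0, 0, 0], [0, 0, -4, 0, 0, 0], [0, 0, -8, 0, 0, 0], [0, 0, -12, 0, 0, 0], [0, 0, -12, 0, 0, 0]]
  grip: 0

```text
clock: 39.2
eef_pos: [431.8, -366.7, 269.9]
tool_rot: [3.13, 0.007, 1.395]
force: [0.8, -0.4, 0.4]
width: 85.4
gripper_force: 0.0
```

```bash
python3 - <<'E'
from h import *
tops('side');tops('wrist');go(455,40,265,1.7)
E
```

```text
side [[455, 39, 326, 23, 18]]
wrist [[410, -320, 362, 26, 29], [431, -366, 5156, 85, 79]]
go [40.27 -4.6  -0.06] [ 0.004  0.003 -0.304] pose [ 430.3 -364.6  265.6] [3.137e+00 2.000e-03 1.396e+00] F [0.6 0.9 0.3] w 85.5 gf 0.0 t 39.3
```

Request:
send_rows:
  rows:
    - [[2, -0.2, 0, 0, 0, -0.03], [6, -0.6, 0, 0, 0, -0.06], [10.5, -1.2, 0, 0, 0, -0.1], [15, -1.7, 0, 0, 0, -0.14], [19.5, -2.2, 0, 0, 0, -0.18], [24, -2.7, 0, 0, 0, -0.22], [28.5, -3.2, 0, 0, 0, -0.25], [33, -3.8, 0, 0, 0, -0.28], [37, -4.2, 0, 0, 0, -0.3], [40, -4.6, 0, 0, 0, -0.3]]

```text
clock: 40.3
eef_pos: [453.4, 40.4, 262.4]
tool_rot: [-3.141, 0.001, 1.699]
force: [1.0, -0.2, -0.2]
width: 85.5
gripper_force: 0.0
```

Request:
send_rows:
  rows:
    - [[0, 0, 0, 0, 0, 0], [0, 0, 0, 0, 0, 0], [0, 0, 0, 0, 0, 0]]

```text
clock: 40.6
eef_pos: [453.8, 36.2, 263.0]
tool_rot: [3.141, 0.003, 1.694]
force: [-0.3, -0.6, -0.2]
width: 85.1
gripper_force: 0.0
```

```bash
python3 - <<'E'
from h import *
tops('wrist');tops('side');go(455,40,142,1.7)
E
```

```text
wrist [[528, 48, 4212, 69, 184], [456, 37, 5398, 86, 80]]
side [[455, 39, 293, 21, 18]]
go [ 0.42  0.13 12.13] [ 0.001  0.003 -0.007] pose [454.   36.  263.3] [3.140e+00 3.000e-03 1.693e+00] F [-0.4  0.5  0.6] w 85.4 gf 0.0 t 40.7
```

t2 is at about (456,38).

Request:
send_rows:
  rows:
    - [[0.1, 0.2, 3, 0, 0, 0], [0.2, 0.2, 7, 0, 0, 0], [0.2, 0.2, 10, 0, 0, 0], [0.2, 0.2, 11.7, 0, 0, 0], [0.2, 0.2, 12.1, 0, 0, 0], [0.2, 0.2, 12.1, 0, 0, 0]]

```text
clock: 41.3
eef_pos: [456.2, 38.6, 142.3]
tool_rot: [3.141, 0.002, 1.694]
force: [-0.1, 0.2, 0.4]
width: 85.3
gripper_force: 0.0
```

Request:
send_rows:
  rows:
    - [[0, 0, 0, 0, 0, 0], [0, 0, 0, 0, 0, 0], [0, 0, 0, 0, 0, 0], [0, 0, 0, 0, 0, 0], [0, 0, 0, 0, 0, 0]]
  grip: 255

```text
clock: 41.8
eef_pos: [456.4, 39.5, 143.9]
tool_rot: [3.138, 0.002, 1.696]
force: [-1.2, -1.0, 7.8]
width: 56.3
gripper_force: 61.8
```

Request:
send_rows:
  rows:
    - [[0, 0, -1, 0, 0, 0], [0, 0, -4, 0, 0, 0], [0, 0, -8, 0, 0, 0], [0, 0, -10, 0, 0, 0], [0, 0, -10, 0, 0, 0], [0, 0, -10, 0, 0, 0]]

```text
clock: 42.4
eef_pos: [456.0, 40.0, 243.1]
tool_rot: [3.138, 0.002, 1.696]
force: [-0.5, 0.3, -1.8]
width: 56.6
gripper_force: 64.2
```

```bash
python3 - <<'E'
from h import *
go(601,-5,200,1.7)
tops('side')
E
```

```text
go [-6.28 13.81  4.36] [ 0.003  0.002 -0.004] pose [456.   40.  243.1] [3.138e+00 2.000e-03 1.696e+00] F [-0.5  0.3 -1.8] w 56.6 gf 64.2 t 42.4
side []
```

Request:
send_rows:
  rows:
    - [[-1, 2.5, 0, 0, 0, 0], [-3, 6.5, 0, 0, 0, 0], [-5, 10.8, 0, 0, 0, 0], [-6.3, 13.8, 0, 0, 0, 0], [-6.3, 13.8, 2, 0, 0, 0], [-6.3, 13.8, 4.3, 0, 0, 0], [-6.3, 13.8, 4.8, 0, 0, 0], [-6.3, 13.8, 4.8, 0, 0, 0]]

```text
clock: 43.25
eef_pos: [599.6, -5.7, 192.9]
tool_rot: [-3.139, 0.002, 1.696]
force: [0.2, 0.8, -1.2]
width: 56.7
gripper_force: 64.2
```

```bash
python3 - <<'E'
from h import *
go(601,-5,178,1.7)
E
```

```text
go [0.05 0.15 1.49] [-0.003  0.002 -0.004] pose [599.6  -5.7 192.9] [-3.139e+00  2.000e-03  1.696e+00] F [ 0.2  0.8 -1.2] w 56.7 gf 64.2 t 43.25
```

Request:
send_rows:
  rows:
    - [[0, 0.1, 0.4, 0, 0, 0], [0, 0.1, 0.8, 0, 0, 0], [0, 0.1, 1.2, 0, 0, 0], [0, 0.1, 1.6, 0, 0, 0], [0, 0.1, 1.9, 0, 0, 0], [0, 0.1, 2.1, 0, 0, 0], [0, 0.1, 2.2, 0, 0, 0], [0, 0.1, 2.2, 0, 0, 0]]

```text
clock: 44.05
eef_pos: [602.6, -5.9, 177.4]
tool_rot: [3.136, 0.002, 1.695]
force: [-8.4, -0.1, 28.4]
width: 56.2
gripper_force: 66.9
```

Request:
send_rows:
  rows:
    - [[0, 0, 0, 0, 0, 0], [0, 0, 0, 0, 0, 0], [0, 0, 0, 0, 0, 0], [0, 0, 0, 0, 0, 0], [0, 0, 0, 0, 0, 0], [0, 0, 0, 0, 0, 0], [0, 0, 0, 0, 0, 0], [0, 0, 0, 0, 0, 0], [0, 0, 0, 0, 0, 0], [0, 0, 0, 0, 0, 0]]

```text
clock: 45.05
eef_pos: [602.6, -5.9, 177.4]
tool_rot: [3.136, 0.002, 1.695]
force: [-8.5, 0.6, 28.4]
width: 56.5
gripper_force: 66.9
```

Request:
send_rows:
  rows:
    - [[0, 0, 0, 0, 0, 0], [0, 0, 0, 0, 0, 0], [0, 0, -1, 0, 0, 0], [0, 0, -3, 0, 0, 0], [0, 0, -6, 0, 0, 0], [0, 0, -9, 0, 0, 0], [0, 0, -9, 0, 0, 0], [0, 0, -9, 0, 0, 0]]

```text
clock: 45.85
eef_pos: [601.9, -5.2, 263.4]
tool_rot: [3.138, 0.002, 1.696]
force: [-0.2, -0.0, -2.5]
width: 56.4
gripper_force: 64.2
```

```bash
python3 - <<'E'
from h import *
tops('side');go(431,-250,265,1.4)
E
```

```text
side [[423, -370, 206, 21, 14], [453, -124, 226, 20, 14]]
go [-22.17 -19.95  -0.24] [0.001 0.001 0.296] pose [601.2  -5.1 262.4] [3.141e+00 2.000e-03 1.696e+00] F [-0.8 -0.5 -2.2] w 56.5 gf 64.2 t 45.9
```

Request:
send_rows:
  rows:
    - [[-2, -1.8, 0, 0, 0, 0], [-5, -4.5, 0, 0, 0, 0.04], [-8.5, -7.6, 0, 0, 0, 0.1], [-12, -10.8, 0, 0, 0, 0.15], [-15.5, -13.9, 0, 0, 0, 0.2], [-19, -17.1, 0, 0, 0, 0.25], [-22.2, -20, 0, 0, 0, 0.3], [-22.2, -20, 0, 0, 0, 0.3], [-22.2, -20, 3, 0, 0, 0.3], [-22.2, -20, 6, 0, 0, 0.3]]

```text
clock: 46.9
eef_pos: [431.2, -250.6, 201.9]
tool_rot: [3.139, 0.001, 1.396]
force: [1.0, 0.3, -1.2]
width: 56.3
gripper_force: 64.2
```

```bash
python3 - <<'E'
from h import *
go(431,-250,147,1.4)
E
```

```text
go [ 0.06 -0.05  5.49] [ 0.003  0.001 -0.004] pose [ 431.2 -250.6  201.9] [3.139e+00 1.000e-03 1.396e+00] F [ 1.   0.3 -1.2] w 56.3 gf 64.2 t 46.9
```

Request:
send_rows:
  rows:
    - [[0, 0, 2.5, 0, 0, 0], [0, 0, 4.5, 0, 0, 0], [0, 0, 5.2, 0, 0, 0], [0, 0, 5.5, 0, 0, 0], [0, 0, 5.6, 0, 0, 0], [0, 0, 5.6, 0, 0, 0]]

```text
clock: 47.5
eef_pos: [431.2, -250.7, 147.4]
tool_rot: [3.139, 0.001, 1.396]
force: [-0.1, 0.3, -0.8]
width: 56.7
gripper_force: 64.3
```

Request:
send_rows:
  rows:
    - [[0, 0, 0.05, 0, 0, 0], [0, 0, 0.1, 0, 0, 0], [0, 0, 0.1, 0, 0, 0]]

```text
clock: 47.8
eef_pos: [431.9, -251.2, 146.9]
tool_rot: [3.137, 0.002, 1.396]
force: [-0.9, 0.8, 4.6]
width: 56.4
gripper_force: 64.7
```

Request:
send_rows:
  rows:
    - [[0, 0, 0, 0, 0, 0], [0, 0, 0, 0, 0, 0], [0, 0, 0, 0, 0, 0], [0, 0, 0, 0, 0, 0], [0, 0, -1, 0, 0, 0], [0, 0, -4, 0, 0, 0], [0, 0, -8, 0, 0, 0], [0, 0, -11.5, 0, 0, 0], [0, 0, -11.5, 0, 0, 0], [0, 0, -11.5, 0, 0, 0]]
  grip: 0

```text
clock: 48.8
eef_pos: [431.3, -250.6, 262.2]
tool_rot: [3.137, 0.002, 1.396]
force: [-0.8, 0.4, 0.3]
width: 85.5
gripper_force: 0.0
```

```bash
python3 - <<'E'
from h import *
tops('side');tops('wrist');go(455,-124,260,1.5)
E
```

```text
side [[423, -370, 208, 21, 14]]
wrist [[430, -257, 5454, 85, 89], [431, -364, 3290, 78, 54]]
go [12.85  0.21  0.04] [ 0.001  0.001 -0.104] pose [ 430.5 -250.2  260.5] [3.140e+00 1.000e-03 1.396e+00] F [-0.6  0.5 -0.2] w 85.6 gf 0.0 t 48.9
```

Request:
send_rows:
  rows:
    - [[2, 0, 0, 0, 0, -0.03], [6, 0.1, 0, 0, 0, -0.06], [10, 0.2, 0, 0, 0, -0.1], [12.8, 0.2, 0, 0, 0, -0.1], [12.8, 0.2, 0, 0, 0, -0.1], [12.8, 0.2, 0, 0, 0, -0.1]]

```text
clock: 49.5
eef_pos: [454.8, -124.5, 259.9]
tool_rot: [3.142, 0.002, 1.497]
force: [-0.6, -0.2, -0.1]
width: 85.6
gripper_force: 0.0
```

```bash
python3 - <<'E'
from h import *
tops('wrist');tops('side');go(455,-124,142,1.5)
E
```

```text
wrist [[455, -127, 5433, 86, 81], [418, -167, 223, 18, 18], [431, -244, 1684, 74, 33]]
side []
go [ 0.24 -0.   11.83] [ 0.001  0.002 -0.006] pose [ 454.7 -126.1  260.3] [3.141e+00 2.000e-03 1.494e+00] F [-0.2 -0.2  0.2] w 85.4 gf 0.0 t 49.6
```

Request:
send_rows:
  rows:
    - [[0, 0, 3, 0, 0, 0], [0, 0, 7, 0, 0, 0], [0, 0, 10, 0, 0, 0], [0, 0, 11.4, 0, 0, 0], [0, 0, 11.8, 0, 0, 0], [0, 0, 11.8, 0, 0, 0]]

```text
clock: 50.2
eef_pos: [455.1, -126.3, 142.4]
tool_rot: [3.14, 0.002, 1.494]
force: [-0.0, 0.6, 0.9]
width: 85.5
gripper_force: 0.0
```

Request:
send_rows:
  rows:
    - [[0, 0, 0, 0, 0, 0], [0, 0, 0, 0, 0, 0], [0, 0, 0, 0, 0, 0], [0, 0, 0, 0, 0, 0], [0, 0, 0, 0, 0, 0]]
  grip: 255

```text
clock: 50.7
eef_pos: [455.6, -125.3, 144.1]
tool_rot: [3.138, 0.002, 1.496]
force: [-1.8, -0.3, 7.2]
width: 56.3
gripper_force: 62.0
```

Request:
send_rows:
  rows:
    - [[0, 0, -1, 0, 0, 0], [0, 0, -4, 0, 0, 0], [0, 0, -8, 0, 0, 0], [0, 0, -10, 0, 0, 0], [0, 0, -10, 0, 0, 0], [0, 0, -10, 0, 0, 0]]

```text
clock: 51.3
eef_pos: [455.3, -124.6, 243.3]
tool_rot: [3.138, 0.001, 1.496]
force: [-0.5, -0.1, -1.8]
width: 56.0
gripper_force: 64.6
```

```bash
python3 - <<'E'
from h import *
go(601,-5,193,1.6)
E
```

```text
go [13.01 13.62  5.06] [ 0.003  0.002 -0.104] pose [ 455.3 -124.6  243.3] [3.138e+00 1.000e-03 1.496e+00] F [-0.5 -0.1 -1.8] w 56.0 gf 64.6 t 51.3
```

Request:
send_rows:
  rows:
    - [[2, 2.1, 0, 0, 0, -0.03], [5, 5.2, 0, 0, 0, -0.06], [8, 8.4, 0, 0, 0, -0.1], [11, 11.5, 0, 0, 0, -0.1], [13, 13.6, 0, 0, 0, -0.1], [13, 13.6, 2, 0, 0, -0.1], [13, 13.6, 4.5, 0, 0, -0.1], [13, 13.6, 5, 0, 0, -0.1], [13, 13.6, 5, 0, 0, -0.1]]

```text
clock: 52.2
eef_pos: [599.2, -5.4, 191.3]
tool_rot: [-3.139, 0.001, 1.596]
force: [0.4, -0.3, -1.8]
width: 56.3
gripper_force: 64.6
```

Request:
send_rows:
  rows:
    - [[0, 0, 0.4, 0, 0, 0], [0, 0, 0.8, 0, 0, 0], [0, 0, 1.2, 0, 0, 0], [0, 0, 1.6, 0, 0, 0], [0, 0, 1.9, 0, 0, 0], [0, 0, 2.1, 0, 0, 0], [0, 0, 2.1, 0, 0, 0]]

```text
clock: 52.9
eef_pos: [600.9, -6.3, 177.6]
tool_rot: [3.137, 0.0, 1.595]
force: [-13.8, 0.7, 39.2]
width: 56.5
gripper_force: 68.5
```

Request:
send_rows:
  rows:
    - [[0, 0, 0, 0, 0, 0], [0, 0, 0, 0, 0, 0], [0, 0, 0, 0, 0, 0], [0, 0, 0, 0, 0, 0], [0, 0, 0, 0, 0, 0], [0, 0, 0, 0, 0, 0], [0, 0, 0, 0, 0, 0], [0, 0, 0, 0, 0, 0], [0, 0, 0, 0, 0, 0], [0, 0, 0, 0, 0, 0]]

```text
clock: 53.9
eef_pos: [600.9, -6.3, 177.6]
tool_rot: [3.137, 0.0, 1.595]
force: [-13.4, 0.7, 39.3]
width: 56.1
gripper_force: 68.5
```

Request:
send_rows:
  rows:
    - [[0, 0, 0, 0, 0, 0], [0, 0, -1, 0, 0, 0], [0, 0, -3, 0, 0, 0], [0, 0, -6, 0, 0, 0], [0, 0, -9, 0, 0, 0], [0, 0, -9, 0, 0, 0], [0, 0, -9, 0, 0, 0]]

```text
clock: 54.6
eef_pos: [600.9, -5.5, 262.4]
tool_rot: [3.138, 0.002, 1.596]
force: [0.5, -0.1, -3.1]
width: 56.3
gripper_force: 64.7
```

```bash
python3 - <<'E'
from h import *
tops('side');go(550,-254,265,1.4)
E
```

```text
side [[423, -370, 212, 21, 14]]
go [-24.73  -5.65  -0.34] [0.002 0.001 0.196] pose [600.3  -5.3 261.3] [3.140e+00 2.000e-03 1.596e+00] F [ 0.1 -0.1 -2.5] w 56.5 gf 64.7 t 54.65
```

Request:
send_rows:
  rows:
    - [[-2, -0.5, 0, 0, 0, 0], [-6, -1.4, 0, 0, 0, 0.04], [-10, -2.3, 0, 0, 0, 0.1], [-14, -3.2, 0, 0, 0, 0.15], [-18, -4.1, 0, 0, 0, 0.2], [-22, -5, 0, 0, 0, 0.2], [-24.7, -5.6, 0, 0, 0, 0.2], [-24.7, -5.6, 0, 0, 0, 0.2], [-24.7, -5.6, 3, 0, 0, 0.2], [-24.7, -5.6, 6, 0, 0, 0.2]]

```text
clock: 55.65
eef_pos: [551.1, -253.2, 200.9]
tool_rot: [3.139, 0.001, 1.396]
force: [0.4, 1.1, -2.1]
width: 56.6
gripper_force: 64.6
```

```bash
python3 - <<'E'
from h import *
go(550,-254,147.2,1.4)
E
```

```text
go [-0.09 -0.11  5.37] [ 0.003  0.001 -0.004] pose [ 551.1 -253.2  200.9] [3.139e+00 1.000e-03 1.396e+00] F [ 0.4  1.1 -2.1] w 56.6 gf 64.6 t 55.65
```

Request:
send_rows:
  rows:
    - [[0, 0, 2.5, 0, 0, 0], [0, 0, 4.5, 0, 0, 0], [0, 0, 5.2, 0, 0, 0], [0, 0, 5.4, 0, 0, 0], [0, 0, 5.4, 0, 0, 0]]

```text
clock: 56.15
eef_pos: [550.7, -253.3, 147.8]
tool_rot: [3.141, 0.001, 1.396]
force: [0.3, -0.3, -1.5]
width: 56.3
gripper_force: 64.7
```

Request:
send_rows:
  rows:
    - [[0, 0, 0.1, 0, 0, 0], [0, 0, 0.2, 0, 0, 0], [0, 0, 0.2, 0, 0, 0]]

```text
clock: 56.45
eef_pos: [551.4, -253.9, 147.3]
tool_rot: [3.138, 0.001, 1.396]
force: [-2.1, 1.4, 5.3]
width: 56.5
gripper_force: 65.3
```

Contact. I'll release, rise and back away for the final look.

Request:
send_rows:
  rows:
    - [[0, 0, 0, 0, 0, 0], [0, 0, 0, 0, 0, 0], [0, 0, 0, 0, 0, 0], [0, 0, 0, 0, 0, 0], [0, 0, -1, 0, 0, 0], [0, 0, -4, 0, 0, 0], [0, 0, -8, 0, 0, 0], [0, 0, -12, 0, 0, 0], [0, 0, -14, 0, 0, 0], [0, 0, -14, 0, 0, 0]]
  grip: 0

```text
clock: 57.45
eef_pos: [552.3, -254.9, 290.7]
tool_rot: [3.132, 0.003, 1.396]
force: [-0.4, 0.2, 0.4]
width: 85.4
gripper_force: 0.0
```

Request:
send_rows:
  rows:
    - [[3, 0, 0, 0, 0, 0], [7, 0, -1, 0, 0, 0], [11, 0, -2, 0, 0, 0], [15, 0, -2, 0, 0, 0], [19, 0, -2, 0, 0, 0], [20, 0, -2, 0, 0, 0], [20, 0, -2, 0, 0, 0], [20, 0, -2, 0, 0, 0]]

```text
clock: 58.25
eef_pos: [585.0, -58.3, 305.7]
tool_rot: [3.14, 0.003, 1.394]
force: [-0.0, -0.2, -1.1]
width: 85.8
gripper_force: 0.0
```

```bash
python3 - <<'E'
from h import *
go(550,-254,300,1.4);tops('side')
snap('scene','s9');snap('side','d9')
a=cv2.resize(cv2.imread('pics/s9.png')[150:350,150:370],(400,364));b=cv2.resize(cv2.imread('pics/d9.png')[130:350,180:400],(400,400))
o=np.zeros((400,800,3),np.uint8);o[:364,:400]=a;o[:,400:]=b;cv2.imwrite('pics/c9.png',o)
E
```

```text
go [-19.88  -0.02   0.63] [ 0.002  0.003 -0.006] pose [585.  -58.3 305.7] [3.140e+00 3.000e-03 1.394e+00] F [-0.  -0.2 -1.1] w 85.8 gf 0.0 t 58.25
side [[423, -370, 215, 21, 14]]
```

View pics/c9.png

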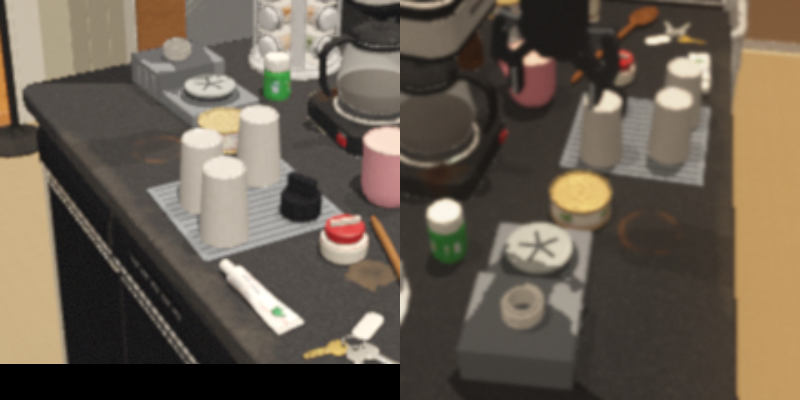

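All three tumblers and the cap stand upright and well inside the mat's edges, the pad is up, and the timer, jar and tube are where they were. I'll hand the job in.

```bash
python3 -c "
from cell import ctrl
print(ctrl.finish_job())"
```

```text
the job is handed in; nothing more can be done
None
```

I handed the job in at about 58 s of robot time: the tablet is in the tank, all three tumblers were rinsed left to right, and they stand mouth down on the mat with the cap open side down; the hand-in returned no verdict.

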